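# Load the heat-sink bonding jig and clamp it to the click

### The arm

A 6-joint arm with a two-finger parallel gripper is mounted at the origin on the work surface. World frame = base frame: x ahead of the robot, y to its left, z up, the work surface at z = 0. Lengths are in m, angles in rad, forces in N, time in s.
With the tool pointing down it reaches from about 0.35 to 0.85 m from the base axis. Payload 8.1 kg.
Tool frame: the origin (TCP) lies on the centre line of the jaws, within the pads' length; the fingertips stand robot.tip_reach ahead of it and the grasp point (between the pads) lies 5 mm behind it (robot.tip_reach is the distance from the TCP to the fingertips, in m); z points along the fingers, y is the direction in which the jaws open and shut (so a half turn about z gives the same grasp; the last joint's range is limited). The gripper opens to 93 mm and grips with 3 to 60 N. Pads are 15 mm wide; open, the fingers measure 128 mm over their backs; the gripper's body (75 mm by 188 mm) begins 65 mm behind the grasp point.
Start: joints at [-1.199, 0.13, 1.488, -0, 1.523, -0.085], TCP at [0.265, -0.538, 0.233] pointing down, gripper open.
Joint ranges: [-2.96, 2.96], [-0.89, 2.26], [0.02, 2.5], [-1.34, 4.48], [0, 2.73], [-2.66, 2.66]. Speed limits (rad/s): [2.39, 2.39, 2.79, 3.14, 3.14, 3.14].

### API

Orientations are given as a rotation vector (axis times angle).
In Python, from plant import sensors, read_camera, robot gives the robot as it stands.
- The arm moves only by the tool play_rows, never from a script. Its argument "series" is a list that holds one entry, the list of rows, each a list of 5 numbers: the closure, from -1 (fully open) to 1 (shut), then the shift along the world's x, y, z in m, then the turn about the world's z in rad. A call has 1 to 8 rows; each row is the pose to reach, as a shift and turn from the pose commanded when the call began; what a row does not reach only later rows make up. A row lasts 1/10 s, in which the tool goes at most 50 mm and 8.59 degrees, less where a joint would pass 70% of its speed; a pose out of reach is approached as far as the arm can. A call with a gripper value outside its range is refused whole. The fingers move at their own pace and stop on an object; "force" is the grip in N (left out, the last holds). Time passes only in rows, so rows that repeat a pose let the fingers close. It gives the time, the measured TCP pose, the force and the opening at its end, in the units of the state.
- sensors.read_state(): the state, without advancing time (a new reading comes with each control period).
- read_camera(name): name is "side" or "top"; returns a dict with "color" (384x512x3 uint8, red, green, blue), "range_z" (384x512 float32, m along the optical axis (not along the pixel's ray), 0 where there is no reading), "intrinsics" (3x3 intrinsics, pixels), "rvec" (rotation vector, rad) and "tvec" (3), from world to camera coordinates, as OpenCV has them. Camera axes: x right, y down, z forward; pixel columns grow to the right and rows downward; lengths in m; the calibration is good to about 2 mm. A picture is of the moment at which its call begins.
- robot.close_job(): hands the job in, once; it reports no verdict.
The state is a dict: "t": time; "q": joint angles; "dq": joint speeds; "joint_torque": joint torques, N m; "tool_pos": TCP position; "orientation": TCP orientation; "force": force on the tool from outside, world axes, zero at the start; "wrist_torque": the same for the moment, N m; "opening": finger opening in m.
Only numpy, scipy, OpenCV 4.12 (cv2) and the standard library are available. Lean on these libraries where they do the work, as an engineer would, in place of code of your own. Each camera call takes 0.05 s, during which the arm holds its last target.

### The job

Load all the loose finned heat sinks into the bonding jig, fins up: the long ones flat across the wide channel, the short ones flat across the narrow channel, side by side. Then slide the clamp bridge over them right up to its stop, turn its red cap clockwise until the torque clutch clicks and slips (one click or a few, not more than half a turn of slipping), and after that press the green start button of the cure timer once; leave the other things on the bench where they are.

Things in the scene. Friction and masses are not known exactly. Their poses are not given: they have to be found in the camera images.
- long0_center (a point): centre of a long finned aluminium heat sink, a block 60 mm long (its x axis) x 30 mm wide (y) x 28 mm high (z up, fins up, flat base down); it starts flat on the bench. Not every heat sink is there in every run.
- long1_center (a point): centre of a long finned aluminium heat sink, a block 60 mm long (its x axis) x 30 mm wide (y) x 28 mm high (z up, fins up, flat base down); it starts flat on the bench. Not every heat sink is there in every run.
- long2_center (a point): centre of a long finned aluminium heat sink, a block 60 mm long (its x axis) x 30 mm wide (y) x 28 mm high (z up, fins up, flat base down); it starts flat on the bench. Not every heat sink is there in every run.
- short0_center (a point): centre of a short finned aluminium heat sink, a block 40 mm long (its x axis) x 30 mm wide (y) x 28 mm high (z up, fins up, flat base down); it starts flat on the bench. Not every heat sink is there in every run.
- short1_center (a point): centre of a short finned aluminium heat sink, a block 40 mm long (its x axis) x 30 mm wide (y) x 28 mm high (z up, fins up, flat base down); it starts flat on the bench. Not every heat sink is there in every run.
- short2_center (a point): centre of a short finned aluminium heat sink, a block 40 mm long (its x axis) x 30 mm wide (y) x 28 mm high (z up, fins up, flat base down); it starts flat on the bench. Not every heat sink is there in every run.
- row_long: black tray fixed on the jig, the row for long heat sinks: a straight open channel with a copper-coloured floor, 66 mm wide along the tray's x, 120 mm long along its y, floor 3 mm and rib tops 8 mm above the origin; room for three sinks side by side, each lying across the channel (its length along the tray's x, e.g. at y = -39, 0, +39 mm). Origin: centre of the tray's underside. The two trays swap places from start to start.
- row_short: black tray fixed on the jig, the row for short heat sinks: a straight open channel with a copper-coloured floor, 46 mm wide along the tray's x, 120 mm long along its y, floor 3 mm and rib tops 8 mm above the origin; room for three sinks side by side, each lying across the channel (its length along the tray's x, e.g. at y = -39, 0, +39 mm). Origin: centre of the tray's underside. The two trays swap places from start to start.
- jig: grey base plate of the bonding jig, fixed to the bench, top 8 mm above the bench; both trays stand on it, at x = -46 and +46 mm, y = 0, in its frame. Origin at bench level midway between the trays. Rails along its y axis carry the aluminium clamp bridge (beam 252 mm along x, 56 mm along y, top 82 mm above the bench, with a blue pressure foot 172 mm (x) by 112 mm (y) under it), which is parked at about y = +150 mm and slides towards -y.
- bridge (a joint): travel of the clamp bridge in m: 0 parked (+y end of the jig), 0.150 against its stop, centred over the trays. It slides along the jig's -y axis, with about 5 N of friction, and stays where it is left; it can be drawn along by its red cap.
- screw (a joint): turn of the clamp screw in rad, growing clockwise as seen from above; 3.6 is its end, foot fully down (the foot sinks 3.75 mm per rad). It turns with the cap at about 0.05 N m.
- cap (a joint): slip of the red cap against its screw in rad: stays near 0 while the screw turns with the cap, grows clockwise once the screw has come to its end and the torque clutch slips, at 0.3 N m. One click is 0.35 rad.
- cap_grip (a point): grip point of the red torque-limited cap in the middle of the bridge's top, on the cap's vertical axis, 118 mm above the bench: a bar 50 mm long (the point's x axis), 16 mm wide (y), from 100 to 130 mm above the bench, on a round skirt 54 mm across (100 mm is the skirt's top). The bar turns with the cap; clockwise from above tightens.
- start_top (a point): centre of the top of the green start button on the white timer box (85 x 110 mm, 45 mm high); pushed straight down, 6 mm of travel, 5 N when fully down
- start (a joint): how far the start button is pressed, m; 0 released, 0.006 fully down; springs back
- tape: bystander: roll of yellow tape lying flat, 90 mm across, 19 mm high
- flux: bystander: small amber bottle with a black cap, 40 mm across, 85 mm high
- driver: bystander: screwdriver lying down, 170 mm long (its x axis)
- screwbox: bystander: open blue screw box 60 (x) x 70 (y) x 35 mm
- meter: bystander: yellow hand-held test meter lying on its back, 80 (x) x 150 (y) x 35 mm
- spool: bystander: grey spool standing on its flange, 56 mm across, 45 mm high
- brush: bystander: small brush lying down, 150 mm long (its x axis), up to 40 mm wide, origin near the middle
Not all that is in view belongs to the job. Leave any pink or purple look-alike of the part that bears long0_center alone.

How it is judged:
By the outcome, as a careful person would: the job done as asked, in the order asked, and still so for the second after the job is handed in, with the robot touching nothing.
Of long0, long1, long2, short0, short1, short2 only 4 to 6 are there at a start; the rules pass over those that are not, and their reading is None.
At some moment in a run one of long0, long1, long2, short0, short1, short2 may be knocked a few centimetres aside while the robot is not near it.
Once in a run the grip may slacken for a moment while it holds something.
It also fails if it takes over 210 s, if anything falls off the work surface, if the arm or the gripper's body presses on something with over 40 N, if the wrist force passes 120 N, or if a joint passes its speed limit or range.

## Working session

There is one attempt and no reset: what is moved stays moved. The work goes in short steps, Python scripts to look and compute and a tool call to move; the robot and the scene stay as the last step left them, time stands still between calls to the robot, and variables do not carry over. Pictures are saved under pics/ and viewed, and the job is handed in when it is done.

Besides the shell and the picture viewer there is one more tool, called after "Request:" as name(argument=value, ...), one argument or row to a line, values as JSON. play_rows: Moves the arm, as the interface text tells. Its arguments: {"type":"object","properties":{"series":{"type":"array","items":{"type":"array","items":{"type":"array","items":{"type":"number"}}}},"force":{"type":"number"}},"required":["series"]}

```bash
ls; mkdir -p pics
cat > h.py <<'E'
import numpy as np, cv2
from plant import sensors, read_camera, robot
def cam(n):
    c=read_camera(n); R,_=cv2.Rodrigues(np.array(c['rvec'],float)); c['R']=R; c['t']=np.array(c['tvec'],float); return c
def world(c):
    z=c['range_z']; K=np.array(c['intrinsics']); v,u=np.mgrid[:z.shape[0],:z.shape[1]]
    P=np.stack([(u-K[0,2])/K[0,0]*z,(v-K[1,2])/K[1,1]*z,z],-1)
    W=(P-c['t'])@c['R']; W[z==0]=np.nan; return W
def save(n,img,s=1.5):
    cv2.imwrite('pics/'+n,cv2.resize(img[:,:,::-1],None,fx=s,fy=s,interpolation=cv2.INTER_CUBIC))
def st():
    s=sensors.read_state()
    for k in ('t','tool_pos','orientation','force','wrist_torque','opening','q'): print(k,np.round(s[k],4))
E
python3 - <<'E'
from h import *
st(); print(robot.tip_reach)
for n in('top','side'):
    c=cam(n); save(n+'0.png',c['color']); W=world(c); np.save(n+'W.npy',W); cv2.imwrite(n+'.png',c['color'][:,:,::-1])
    print(n,c['intrinsics'],-c['R'].T@c['t'],c['R'][2])
E
```

```text
pics
t 0.0
tool_pos [ 0.2645 -0.538   0.2316]
orientation [-3.0582e+00 -7.1090e-01  4.0000e-04]
force [-0.707  -0.5637 -0.5553]
wrist_torque [-0.0018 -0.0031 -0.001 ]
opening 0.093
q [-1.1994  0.1312  1.4893  0.      1.523  -0.0854]
0.014
top [[386.44417237   0.         259.53177359]
 [  0.         386.44417237 194.24315023]
 [  0.           0.           1.        ]] [ 0.39284868 -0.07225939  1.24853755] [ 0.11954741  0.02280119 -0.99256663]
side [[358.6017182    0.         254.80270844]
 [  0.         358.6017182  190.19783008]
 [  0.           0.           1.        ]] [ 0.48641037 -0.80745578  0.82547894] [ 0.02695297  0.72422506 -0.68903672]
```

View pics/top0.png

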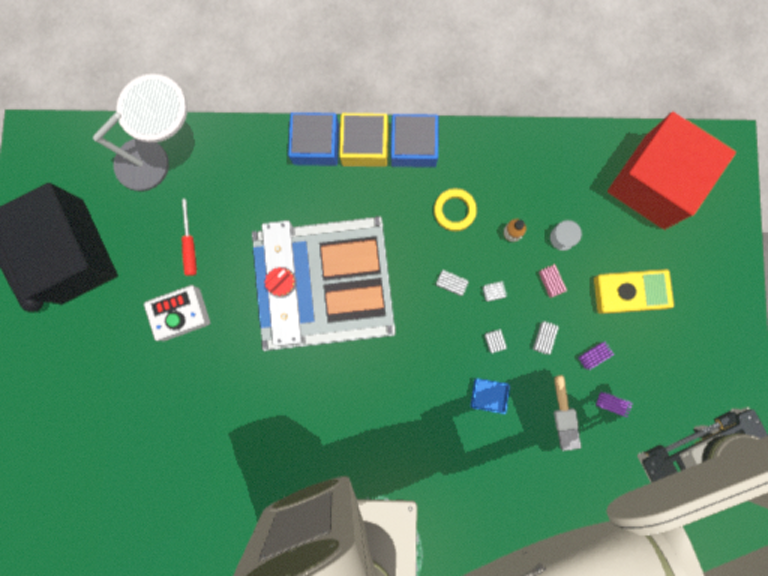

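View pics/side0.png

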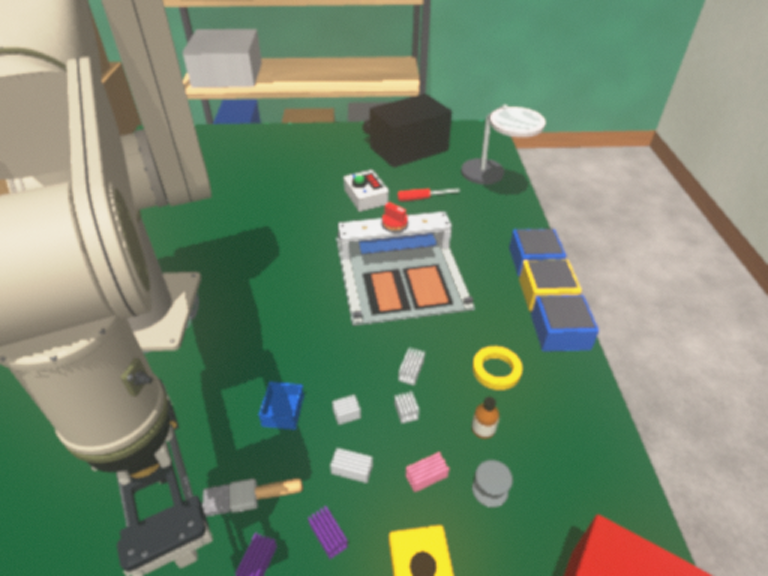

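The top view shows four silver or white candidates, in 768-px coordinates: long at (452,282) and (546,338), short at (495,291) and (496,341). The look-alikes are pink at (553,281) and purple at (596,355) and (614,404). I'll check them in a close crop and measure.

```bash
cat > m.py <<'E'
from h import *
def rectof(W,mask,color=None):
    P=W[mask][:,:2]; r=cv2.minAreaRect((P*1000).astype(np.float32))
    return r
def sinks(c,W,verbose=True,zmin=.018,zmax=.06,xr=(.2,.75),yr=(-.6,.12)):
    hsv=cv2.cvtColor(c['color'],cv2.COLOR_RGB2HSV)
    z=W[...,2]
    m=(z>zmin)&(z<zmax)&(W[...,0]>xr[0])&(W[...,0]<xr[1])&(W[...,1]>yr[0])&(W[...,1]<yr[1])
    n,l,s,cen=cv2.connectedComponentsWithStats(m.astype(np.uint8),connectivity=4)
    out=[]
    for i in range(1,n):
        if s[i,4]<60 or s[i,4]>4000: continue
        mm=l==i; r=rectof(W,mm)
        (cx,cy),(a,b),ang=r
        if a<b: a,b,ang=b,a,ang+90
        print('px',np.round(cen[i]*1.5),'n',s[i,4],'c',round(cx,1),round(cy,1),'size',round(a,1),round(b,1),'ang',round(ang,1),'z',np.round(np.nanpercentile(z[mm],[5,50,95])*1000,1),'hsv',np.median(hsv[mm],0))
E
python3 - <<'E'
from m import *
for n in('top','side'):
    c=cam(n); W=world(c); print(n); sinks(c,W)
    if n=='top': save('crop1.png',c['color'][165:290,280:440],5)
    if n=='top':
        # jig
        for nm,(u,v) in dict(trayA=(350,258),trayB=(355,302),cap=(279,282),btn=(174,321),box=(190,318),plate=(315,290),railL=(380,222),railR=(390,332)).items():
            print(nm,W[int(v/1.5),int(u/1.5)])
E
```

```text
top
px [641. 206.] n 117 c 732.5 -573.5 size 63.6 5.8 ang 56.8 z [22.3 40.7 58.8] hsv [  3. 187. 121.]
px [512. 232.] n 91 c 671.9 -302.0 size 40.5 25.9 ang 43.5 z [21.3 50.2 58.8] hsv [ 17. 111. 147.]
px [567. 233.] n 239 c 669.4 -416.7 size 54.4 53.2 ang 148.3 z [41.2 44.7 48.6] hsv [ 85.   7. 183.]
px [553. 280.] n 167 c 570.8 -390.4 size 59.8 32.3 ang 23.9 z [19.2 26.  31. ] hsv [170.  76. 209.]
px [450. 282.] n 113 c 562.4 -176.4 size 59.9 30.2 ang 67.9 z [19.9 27.  30.9] hsv [ 60.   1. 217.]
px [626. 292.] n 994 c 549.6 -542.7 size 120.0 80.4 ang 95.3 z [29.2 34.7 40.5] hsv [ 29. 164. 255.]
px [546. 337.] n 154 c 449.9 -374.4 size 59.8 30.9 ang 162.4 z [19.1 26.5 30.6] hsv [ 73.   1. 218.]
px [495. 341.] n 92 c 439.9 -268.3 size 39.4 30.2 ang 17.1 z [19.4 27.1 30.8] hsv [ 75.    2.  212.5]
px [598. 355.] n 128 c 415.4 -478.5 size 59.9 31.6 ang 121.0 z [20.5 27.1 31.6] hsv [140.  122.  170.5]
px [491. 398.] n 104 c 326.5 -257.3 size 70.6 59.9 ang 82.0 z [20.3 33.3 38.9] hsv [105. 178. 151.]
px [567. 419.] n 112 c 281.0 -415.2 size 43.0 36.8 ang 91.4 z [18.4 20.7 24.3] hsv [ 45. 
[... 752 characters left out ...]
. 422.] n 202 c 677.3 -314.7 size 40.0 30.0 ang 165.3 z [21.7 44.4 58.4] hsv [ 17.   93.5 178. ]
px [350. 463.] n 338 c 451.8 -375.8 size 59.8 33.1 ang 162.2 z [19.5 25.6 29.5] hsv [ 27.5   4.  218. ]
px [426. 469.] n 331 c 572.7 -391.5 size 60.8 31.5 ang 23.9 z [19.2 25.9 29.5] hsv [172.  99. 234.]
px [493. 477.] n 435 c 670.9 -418.4 size 54.8 52.6 ang 77.9 z [42.3 44.4 46.8] hsv [ 68.   8. 156.]
px [246. 492.] n 287 c 301.7 -415.2 size 87.0 39.8 ang 10.2 z [18.2 19.6 21.8] hsv [ 34.  14. 143.]
px [419. 552.] n 1198 c 549.6 -519.9 size 80.1 69.8 ang 5.4 z [31.9 35.  40.6] hsv [ 28. 201. 247.]
px [255. 556.] n 381 c 317.5 -515.3 size 59.4 31.2 ang 70.2 z [18.5 26.2 29.2] hsv [139. 122. 105.]
```

View pics/crop1.png

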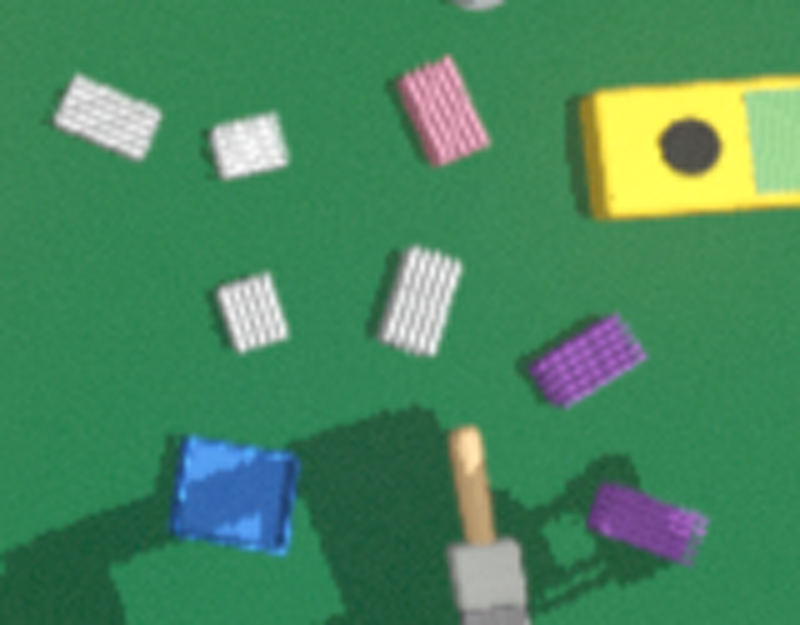

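The crop confirms four silver sinks, two long and two short. All are fins up, and the pink and purple ones are excluded. Next I'll fit the jig, cap and button.

```bash
cat > j.py <<'E'
from h import *
def blob(c,W,f,zr,xr,yr,name):
    hsv=cv2.cvtColor(c['color'],cv2.COLOR_RGB2HSV); H,S,V=[hsv[...,i].astype(int) for i in range(3)]
    m=f(H,S,V)&(W[...,2]>zr[0])&(W[...,2]<zr[1])&(W[...,0]>xr[0])&(W[...,0]<xr[1])&(W[...,1]>yr[0])&(W[...,1]<yr[1])
    n,l,s,cen=cv2.connectedComponentsWithStats(m.astype(np.uint8))
    for i in range(1,n):
        if s[i,4]<25: continue
        P=W[l==i]; r=cv2.minAreaRect((P[:,:2]*1000).astype(np.float32))
        (cx,cy),(a,b),g=r
        if a<b:a,b,g=b,a,g+90
        print(name,'px',np.round(cen[i]*1.5),s[i,4],'c',round(cx,1),round(cy,1),'size',round(a,1),round(b,1),'ang',round(g,1),'z',np.round(np.percentile(P[:,2],[5,50,95])*1000,1),'med',np.round(np.median(P[:,:2],0)*1000,1))
def jig(c,W):
    J=((.35,.8),(-.15,.3))
    blob(c,W,lambda H,S,V:(H<20)&(H>3)&(S>90)&(V>150),(0,.03),*J,'copper')
    blob(c,W,lambda H,S,V:((H<8)|(H>172))&(S>120),(.09,.15),(.4,.7),(-.1,.3),'red')
    blob(c,W,lambda H,S,V:((H<8)|(H>172))&(S>120),(.12,.15),(.4,.7),(-.1,.3),'redtop')
    blob(c,W,lambda H,S,V:(S<60)&(V>150),(.074,.09),*J,'beam')
    blob(c,W,lambda H,S,V:(H>45)&(H<80)&(S>120),(.047,.08),(.35,.6),(.3,.5),'green')
    blob(c,W,lambda H,S,V:(S<60)&(V>100),(.036,.06),(.35,.6),(.28,.5),'box')
    blob(c,W,lambda H,S,V:(S<60)&(V>60),(.002,.06),*J,'grey')
E
python3 - <<'E'
from j import *
for n in('top','side'):
    c=cam(n); W=world(c); print(n); jig(c,W)
    if n=='top': save('crop2.png',c['color'][135:245,90:275],4)
    else: save('crop3.png',c['color'][100:225,200:325],5)
E
```

```text
top
copper px [349. 257.] 761 c 613.7 44.6 size 121.2 68.5 ang 98.4 z [ 7.4 11.3 15.4] med [613.5  44.5]
copper px [354. 299.] 557 c 522.7 31.5 size 120.9 48.6 ang 98.0 z [ 7.  11.3 15.6] med [522.8  31.5]
red px [279. 282.] 244 c 546.9 177.1 size 55.1 51.3 ang 72.4 z [ 97.2 102.8 131. ] med [544.4 174.2]
redtop px [275. 281.] 80 c 547.2 177.3 size 47.8 16.5 ang 136.0 z [123.2 128.8 132.5] med [544.4 179.1]
beam px [277. 246.] 567 c 616.0 185.6 size 114.5 57.7 ang 8.0 z [77.9 81.7 86.2] med [623.  186.9]
beam px [284. 319.] 622 c 477.6 166.7 size 110.4 56.5 ang 7.9 z [78.4 81.9 86.1] med [473.  165.3]
green px [172. 319.] 65 c 467.9 400.5 size 25.9 24.8 ang 0.8 z [56.6 66.3 70.1] med [467.4 400.4]
box px [175. 314.] 636 c 483.7 407.7 size 110.1 86.3 ang 110.9 z [40.4 45.  51.2] med [477.9 397.7]
grey px [340. 287.] 3067 c 559.9 101.1 size 286.7 263.4 ang 98.1 z [ 4.6 10.4 19.3] med [549.5  63.4]
grey px [257. 238.] 72 c 652.1 246.8 size 29.9 25.6 ang 16.7 z [ 5.3 13.9 29.5] med [651.4 246. ]
side
copper px [427. 286.] 493 c 615.4 46.4 size 119.8 66.0 ang 97.6 z [ 8.1 10.6 13.5] med [616.   44.2]
copper px [386. 291.] 357 c 523.8 34.0 size 119.9 45.5 ang 98.1 z [ 8.  10.6 14. ] med [524.9  31.2]
red px [393. 216.] 197 c 547.7 168.5 size 52.7 44.1 ang 169.2 z [ 95.7 107.4 130.2] med [546.4 164.5]
redtop px [394. 209.] 55 c 547.6 172.4 size 48.1 15.4 ang 138.4 z [121.8 127.9 130.8] med [546.6 172.5]
beam px [426. 223.] 316 c 617.1 183.3 size 114.9 62.0 ang 7.5 z [76.6 80.9 84.2] med [623.8 178.1]
beam px [363. 229.] 362 c 483.5 165.3 size 119.3 62.9 ang 6.7 z [75.9 81.  84.7] med [478.6 157.2]
box px [364. 187.] 253 c 484.4 405.8 size 113.1 85.7 ang 111.2 z [38.1 43.8 51. ] med [484.1 379.5]
grey px [399. 279.] 2734 c 561.3 96.1 size 294.0 281.0 ang 93.9 z [ 4.6  8.7 27.3] med [555.4  74.8]
```

View pics/crop2.png

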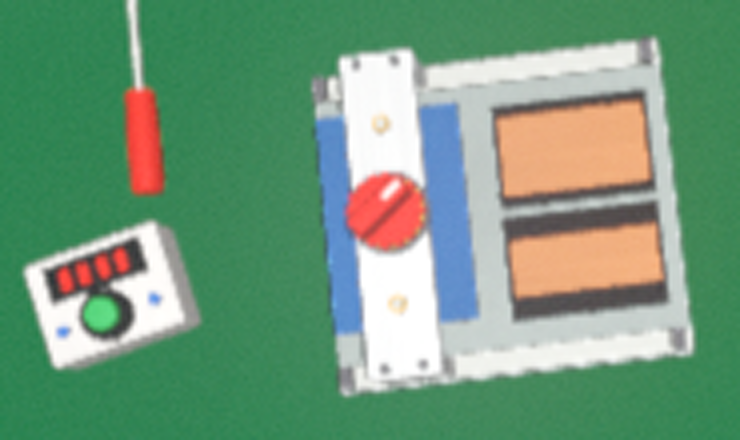

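View pics/crop3.png

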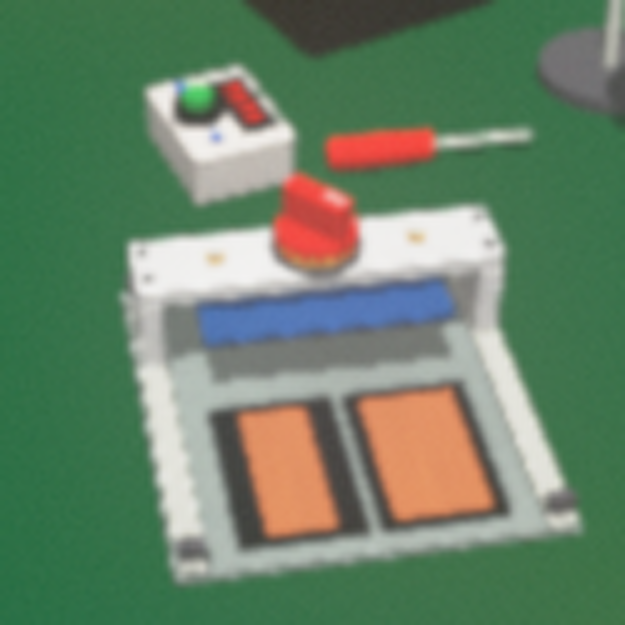

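Jig: yaw 8.0°, origin about (569, 39) mm. The long tray is at +x (614.5, 45.5) and the short tray at (523.4, 32.7). The cap is at (547, 177), with the bar along 137°. The first pick is the long sink at (563,-177), with the jaw at -21.9°.

Request:
play_rows(
  series=[
    [[-0.1,0.2985,0.361,0,0.731],[-0.1,0.2985,0.361,0,0.731],[-0.1,0.2985,0.361,0,0.731],[-0.1,0.2985,0.361,0,0.731],[-0.1,0.2985,0.361,0,0.731],[-0.1,0.2985,0.361,0,0.731],[-0.1,0.2985,0.361,0,0.731],[-0.1,0.2985,0.361,0,0.731]],
  ],
  force=25,
)

```text
t: 1.1
tool_pos: [0.5206, -0.2284, 0.2328]
orientation: [2.603, 1.758, 0.0]
force: [1.1, -0.9, 0.3]
opening: 0.0512
```

Request:
play_rows(
  series=[
    [[-0.1,0.0425,0.051,-0.05,0],[-0.1,0.0425,0.051,-0.1,0],[-0.1,0.0425,0.051,-0.12,0],[-0.1,0.0425,0.051,-0.12,0],[-0.1,0.0425,0.051,-0.12,0],[-0.1,0.0425,0.051,-0.12,0]],
  ],
)

```text
t: 1.7
tool_pos: [0.5634, -0.1806, 0.1159]
orientation: [2.601, 1.755, 0.003]
force: [-0.2, -0.8, 0.7]
opening: 0.0509
```

Run:
```python
from m import *
st()
for n in('top','side'):
    c=cam(n); W=world(c); print(n); sinks(c,W,zmax=.04); save(n+'1.png',c['color'])
```

```text
t 1.7
tool_pos [ 0.5634 -0.1806  0.1159]
orientation [2.6014 1.755  0.0033]
force [-0.2188 -0.7545  0.7488]
wrist_torque [-0.0324 -0.1009 -0.0147]
opening 0.0509
q [-3.9680e-01  1.8760e-01  1.6424e+00 -2.0000e-04  1.3074e+00 -1.2900e-02]
top
px [639. 207.] n 63 c 733.1 -572.9 size 63.4 5.4 ang 54.7 z [20.4 30.5 38.8] hsv [  3. 188. 110.]
px [553. 280.] n 162 c 570.5 -389.8 size 59.5 31.6 ang 23.5 z [19.4 25.8 30.4] hsv [170.   77.5 198. ]
px [626. 292.] n 905 c 550.0 -542.7 size 120.7 80.3 ang 95.4 z [28.  34.5 38.8] hsv [ 27. 172. 251.]
px [546. 338.] n 156 c 450.1 -374.7 size 59.7 31.9 ang 163.2 z [19.2 26.2 30.3] hsv [ 60.   1. 207.]
px [599. 357.] n 98 c 411.5 -480.3 size 60.7 24.2 ang 124.5 z [20.  26.3 30.2] hsv [140. 123. 159.]
px [500. 401.] n 64 c 326.2 -262.2 size 62.3 60.0 ang 81.0 z [22.9 33.5 38.6] hsv [106.  160.  170.5]
px [566. 421.] n 128 c 277.5 -416.8 size 45.8 41.1 ang 15.7 z [18.4 20.3 23.4] hsv [ 40.   5. 237.]
side
px [411. 363.] n 151 c 564.2 -177.7 size 63.2 30.0 ang 67.7 z [19.5 26.4 29.5] hsv [ 30.   7. 180.]
px [479. 360.] n 61 c 693.6 -173.4 size 60.2 19.
[... 254 characters left out ...]

px [345. 407.] n 185 c 441.7 -269.3 size 39.9 33.5 ang 17.3 z [19.5 25.8 28.8] hsv [ 30.   5. 205.]
px [482. 427.] n 79 c 674.6 -320.1 size 40.2 18.1 ang 158.2 z [19.3 29.2 38.2] hsv [ 24.  33. 180.]
px [350. 463.] n 338 c 452.1 -375.5 size 60.5 33.3 ang 162.1 z [19.2 25.6 28.9] hsv [ 30.   5. 209.]
px [426. 469.] n 335 c 572.6 -391.5 size 60.6 31.7 ang 23.3 z [19.  25.7 29.1] hsv [172. 104. 227.]
px [240. 493.] n 245 c 275.6 -419.6 size 53.1 40.1 ang 8.4 z [18.2 19.7 21.5] hsv [ 30.  11. 217.]
px [419. 551.] n 1102 c 549.6 -520.1 size 80.6 69.7 ang 5.2 z [31.7 34.7 39.3] hsv [ 28. 204. 245.]
px [255. 556.] n 378 c 317.5 -515.2 size 58.8 31.6 ang 69.2 z [19.4 26.3 29.5] hsv [139. 133. 134.]
```

View pics/side1.png

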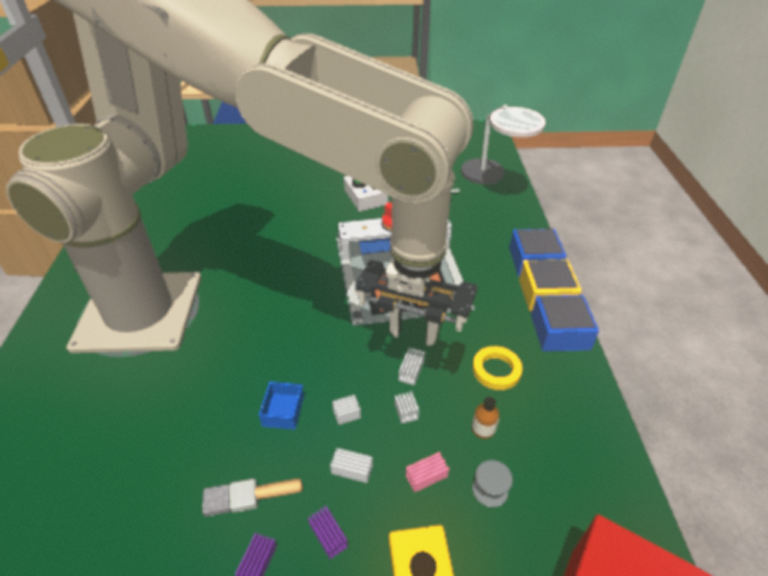

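The side view shows the gripper above the long sink at (411,363), with everything else unmoved. Descending and gripping.

Request:
play_rows(
  series=[
    [[-0.1,0,0,0,0],[-0.1,0,0,0,0],[-0.1,0,0,-0.045,0],[-0.1,0,0,-0.08,0],[-0.1,0,0,-0.08,0],[-0.1,0,0,-0.08,0]],
  ],
)

```text
t: 2.4
tool_pos: [0.5616, -0.1791, 0.0329]
orientation: [-2.603, -1.757, 0.001]
force: [0.8, -0.3, 0.4]
opening: 0.051
```

Request:
play_rows(
  series=[
    [[-0.1,0.0015,0.0017,-0.014,0],[-0.1,0.0015,0.0017,-0.014,0],[-0.1,0.0015,0.0017,-0.014,0],[1,0.0015,0.0017,-0.014,0],[1,0.0015,0.0017,-0.014,0],[1,0.0015,0.0017,-0.014,0],[1,0.0015,0.0017,-0.014,0],[1,0.0015,0.0017,-0.014,0]],
  ],
  force=25,
)

```text
t: 3.2
tool_pos: [0.5638, -0.1776, 0.019]
orientation: [2.603, 1.758, 0.0]
force: [-1.2, 0.0, 3.1]
opening: 0.0298
```

Request:
play_rows(
  series=[
    [[1,0,0,0.05,0],[1,0,0,0.1,0],[1,0.0565,0.1835,0.1,-1.049],[1,0.0565,0.1835,0.1,-1.049],[1,0.0565,0.1835,0.1,-1.049],[1,0.0565,0.1835,0.1,-1.049],[1,0.0565,0.1835,0.1,-1.049],[1,0.0565,0.1835,0.1,-1.049]],
  ],
  force=35,
)

```text
t: 4.0
tool_pos: [0.6201, 0.0083, 0.1182]
orientation: [-3.101, -0.499, 0.001]
force: [0.8, 0.2, 0.3]
opening: 0.0297
```

Request:
play_rows(
  series=[
    [[1,0,0,0,-0.15],[1,0,0,0,-0.15],[1,0,0,0,-0.15],[1,0,0,0,-0.15]],
  ],
)

```text
t: 4.4
tool_pos: [0.62, 0.0058, 0.1185]
orientation: [-3.13, -0.275, 0.0]
force: [-0.3, 1.5, -0.4]
opening: 0.0295
```

```bash
cat >> h.py <<'E'
def pose():
    s=sensors.read_state(); r=s['orientation']; y=np.degrees(2*np.arctan2(r[1],r[0]))-90
    y=(y+180)%360-180
    print('t',round(s['t'],2),'tcp mm',np.round(np.array(s['tool_pos'])*1000,1),'jaw',round(y,2),'open',round(s['opening']*1000,1),'F',np.round(s['force'],1),'T',np.round(s['wrist_torque'],2),'q6',round(s['q'][5],2))
    return s,y
E
python3 - <<'E'
from h import *
pose()
for n in('top','side'):
    c=cam(n); save(n+'2.png',c['color'][60:300,130:390] if n=='top' else c['color'][80:300,180:440],2.6)
E
```

```text
t 4.4 tcp mm [620.    5.8 118.5] jaw -79.97 open 29.5 F [-0.3  1.5 -0.4] T [0.03 0.05 0.03] q6 1.32
```

View pics/side2.png

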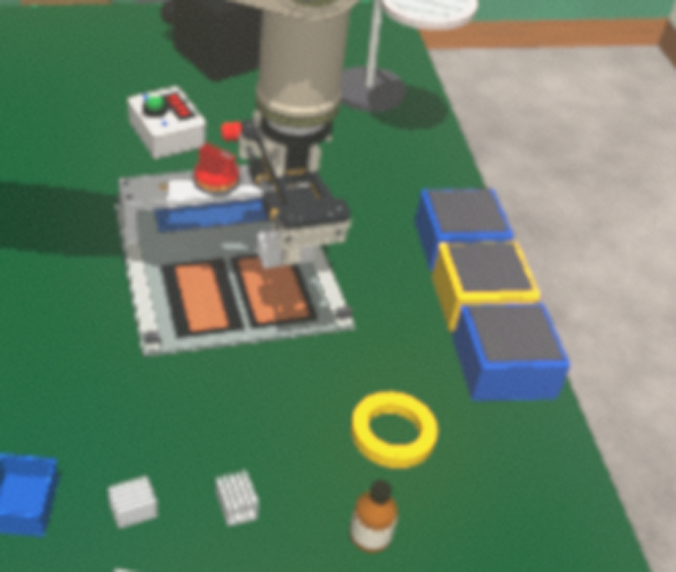

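The sink is held level over the right-hand (long) tray. Correcting yaw by -2° and lowering.

Request:
play_rows(
  series=[
    [[1,0,0,-0.03,-0.035],[1,0,0,-0.06,-0.035],[1,0,0,-0.075,-0.035],[1,0,0,-0.082,-0.035],[1,0,0,-0.086,-0.035],[1,0,0,-0.088,-0.035],[1,0,0,-0.088,-0.035],[1,0,0,-0.088,-0.035]],
  ],
)

```text
t: 5.3
tool_pos: [0.6209, 0.0059, 0.0318]
orientation: [3.134, 0.215, 0.003]
force: [0.1, 0.1, -0.7]
opening: 0.03
```

Run:
```python
from h import *
pose()
c=cam('side'); save('side3.png',c['color'][130:230,220:340],6)
```

```text
t 5.3 tcp mm [620.9   5.9  31.8] jaw -82.16 open 30.0 F [ 0.1  0.1 -0.7] T [ 0.05  0.02 -0.  ] q6 1.36
```

View pics/side3.png

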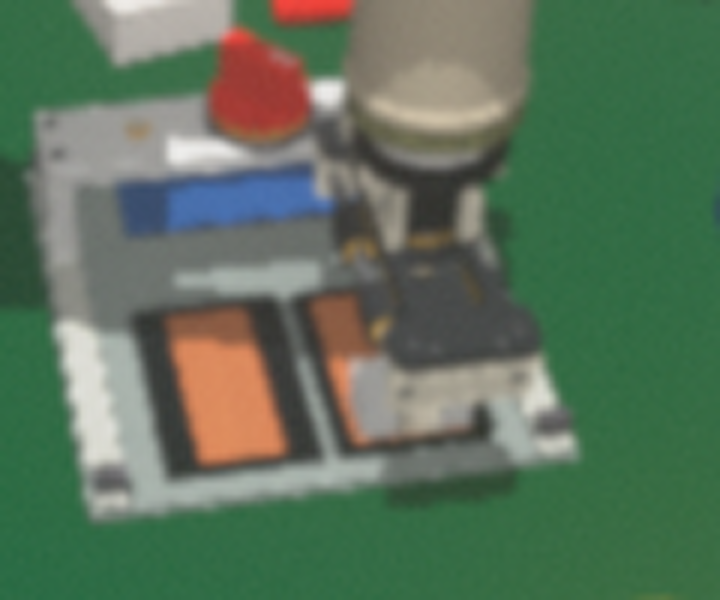

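Request:
play_rows(
  series=[
    [[1,0,0,-0.002,0],[1,0,0,-0.002,0],[1,0,0,-0.002,0]],
  ],
)

```text
t: 5.65
tool_pos: [0.6211, 0.0059, 0.03]
orientation: [3.134, 0.215, 0.003]
force: [-2.2, -0.4, 4.4]
opening: 0.0294
```

Request:
play_rows(
  series=[
    [[0.1,0,0,0,0],[0.1,0,0,0,0],[0.1,0,0,0,0],[0.1,0,0,0.04,0],[0.1,0,0,0.09,0],[0.1,0,0,0.12,0],[0.1,0,0,0.12,0]],
  ],
)

```text
t: 6.35
tool_pos: [0.6239, 0.0058, 0.1557]
orientation: [3.133, 0.215, 0.017]
force: [1.2, -0.2, -0.0]
opening: 0.0423
```

Run:
```python
from m import *
pose()
for n in('top','side'):
    c=cam(n); W=world(c); print(n); sinks(c,W,zmax=.045,xr=(.42,.66),yr=(-.42,.09),zmin=.024)
    save(n+'4.png',c['color'][130:230,220:340] if n=='side' else c['color'],6 if n=='side' else 1.5)
```

```text
t 6.35 tcp mm [623.9   5.8 155.7] jaw -82.16 open 42.3 F [ 1.2 -0.2 -0. ] T [ 0.02 -0.02 -0.02] q6 1.36
top
side
px [432. 291.] n 192 c 621.7 5.0 size 60.9 35.7 ang 7.4 z [26.1 36.4 39.8] hsv [ 20.   7. 164.]
px [345. 406.] n 133 c 442.3 -270.5 size 39.3 31.6 ang 18.2 z [24.7 26.7 29.1] hsv [ 30.   4. 214.]
px [350. 462.] n 211 c 451.9 -375.5 size 60.4 31.6 ang 161.9 z [24.4 27.1 29.7] hsv [ 30.   4. 216.]
px [427. 468.] n 200 c 572.6 -391.5 size 59.6 31.1 ang 23.5 z [24.4 27.2 29.6] hsv [172. 100. 233.]
```

View pics/side4.png

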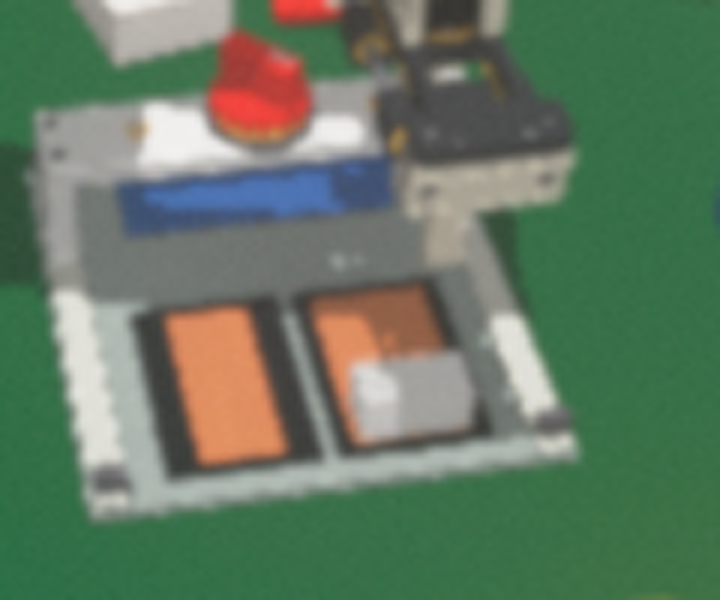

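The first long sink is seated flat in the wide channel, with its top at 37–39 mm. Next is the long sink at (451,-375), length along 162.3°, so the jaw goes to -107.7°.

Request:
play_rows(
  series=[
    [[0.0,-0.171,-0.381,0,-0.445],[0.0,-0.171,-0.381,0,-0.445],[0.0,-0.171,-0.381,0,-0.445],[0.0,-0.171,-0.381,0,-0.445],[0.0,-0.171,-0.381,0,-0.445],[0.0,-0.171,-0.381,0,-0.445],[0.0,-0.171,-0.381,0,-0.445],[0.0,-0.171,-0.381,0,-0.445]],
  ],
)

```text
t: 7.25
tool_pos: [0.4541, -0.3597, 0.1462]
orientation: [-3.102, 0.482, 0.004]
force: [0.9, -0.4, -0.8]
opening: 0.0465
```

Run:
```python
from m import *
pose()
for n in('top','side'):
    c=cam(n); W=world(c); print(n); sinks(c,W,zmax=.045,xr=(.3,.66),yr=(-.42,.09))
    save(n+'5.png',c['color'])
```

```text
t 7.25 tcp mm [ 454.1 -359.7  146.2] jaw -107.66 open 46.5 F [ 0.9 -0.4 -0.8] T [0.08 0.01 0.02] q6 1.12
top
px [367. 254.] n 148 c 623.2 6.4 size 67.5 30.1 ang 7.9 z [18.4 35.7 42.4] hsv [ 11.    1.  211.5]
px [552. 280.] n 162 c 570.5 -389.9 size 59.7 32.4 ang 24.5 z [18.7 25.5 30.6] hsv [170.  78. 198.]
px [495. 341.] n 85 c 440.3 -268.6 size 39.4 30.9 ang 19.9 z [19.5 26.1 30.8] hsv [ 75.   3. 161.]
side
px [432. 292.] n 221 c 625.0 13.5 size 71.4 51.7 ang 13.3 z [20.  35.8 39.9] hsv [ 18.   7. 197.]
px [284. 391.] n 163 c 329.6 -253.9 size 62.3 59.9 ang 81.9 z [19.4 30.5 36. ] hsv [108. 183. 156.]
px [406. 404.] n 131 c 547.7 -267.7 size 41.6 30.4 ang 103.4 z [18.5 26.7 29.6] hsv [ 30.   7. 177.]
px [277. 419.] n 84 c 326.0 -292.4 size 50.7 5.1 ang 169.8 z [19.4 28.  35.1] hsv [109. 186. 158.]
px [350. 462.] n 337 c 452.0 -375.4 size 59.9 32.2 ang 162.5 z [19.8 25.6 29.4] hsv [ 30.   6. 149.]
px [426. 469.] n 331 c 572.5 -391.4 size 59.9 31.3 ang 23.5 z [19.2 25.6 29.2] hsv [172. 106. 223.]
px [286. 485.] n 65 c 352.1 -408.0 size 37.9 13.6 ang 11.2 z [18.2 19.3 22. ] hsv [ 20. 109. 237.]
```

Request:
play_rows(
  series=[
    [[0.0,-0.003,-0.0155,-0.03,0],[0.0,-0.003,-0.0155,-0.07,0],[0.0,-0.003,-0.0155,-0.1,0],[0.0,-0.003,-0.0155,-0.1,0],[0.0,-0.003,-0.0155,-0.1,0],[0.0,-0.003,-0.0155,-0.1,0]],
  ],
)

```text
t: 7.95
tool_pos: [0.4543, -0.3749, 0.0503]
orientation: [3.103, -0.482, 0.003]
force: [0.2, -0.4, -0.1]
opening: 0.0466
```

Request:
play_rows(
  series=[
    [[0.0,-0.003,0,-0.0313,0],[0.0,-0.003,0,-0.0313,0],[0.0,-0.003,0,-0.0313,0],[1,-0.003,0,-0.0313,0],[1,-0.003,0,-0.0313,0],[1,-0.003,0,-0.0313,0],[1,-0.003,0,-0.0313,0],[1,-0.003,0,-0.0313,0]],
  ],
  force=30,
)

```text
t: 8.75
tool_pos: [0.4511, -0.3751, 0.0188]
orientation: [3.103, -0.482, 0.003]
force: [0.4, 1.4, 6.7]
opening: 0.0293
```

Request:
play_rows(
  series=[
    [[1,0,0,0.05,0],[1,0,0,0.1,0],[1,0.161,0.4374,0.12,0.4485],[1,0.161,0.4374,0.12,0.4485],[1,0.161,0.4374,0.12,0.4485],[1,0.161,0.4374,0.12,0.4485],[1,0.161,0.4374,0.12,0.4485],[1,0.161,0.4374,0.12,0.4485]],
  ],
  force=35,
)

```text
t: 9.55
tool_pos: [0.5541, -0.0912, 0.1306]
orientation: [3.134, 0.22, 0.001]
force: [1.8, -0.6, -1.4]
opening: 0.0297
```

Request:
play_rows(
  series=[
    [[1,0.0575,0.1525,0,0],[1,0.0575,0.1525,0,0],[1,0.0575,0.1525,0,0],[1,0.0575,0.1525,0,0],[1,0.0575,0.1525,0,0],[1,0.0575,0.1525,0,0],[1,0.0575,0.1525,0,0]],
  ],
)

```text
t: 10.25
tool_pos: [0.6109, 0.0577, 0.1301]
orientation: [3.134, 0.218, -0.001]
force: [1.1, -0.1, -0.5]
opening: 0.0301
```

Run:
```python
from m import *
pose()
for n in('top','side'):
    c=cam(n); W=world(c); print(n); sinks(c,W,zmax=.045,xr=(.3,.66),yr=(-.42,.09))
    save(n+'6.png',c['color'])
```

```text
t 10.25 tcp mm [610.9  57.7 130.1] jaw -82.06 open 30.1 F [ 1.1 -0.1 -0.5] T [ 0.02 -0.01  0.04] q6 1.44
top
px [368. 260.] n 77 c 605.9 3.7 size 31.9 29.9 ang 7.1 z [18.8 35.6 42. ] hsv [ 11.   1. 206.]
px [553. 281.] n 167 c 570.5 -390.0 size 59.4 33.1 ang 23.0 z [19.5 25.3 31. ] hsv [170.  79. 194.]
px [495. 341.] n 88 c 440.1 -268.1 size 39.3 29.9 ang 19.5 z [18.9 26.2 31.1] hsv [ 75.   2. 199.]
side
px [432. 292.] n 217 c 621.8 3.7 size 60.4 33.6 ang 8.3 z [21.2 35.9 39.8] hsv [ 20.   6. 205.]
px [282. 402.] n 265 c 329.5 -259.3 size 71.4 60.9 ang 83.5 z [19.2 29.  35.8] hsv [108. 187. 167.]
px [406. 404.] n 136 c 547.2 -268.2 size 42.8 30.2 ang 105.6 z [19.2 25.9 29.6] hsv [ 36.   7. 191.]
px [345. 407.] n 178 c 441.7 -269.2 size 40.0 33.2 ang 19.2 z [20.4 25.9 29.3] hsv [ 30.   4. 214.]
px [426. 469.] n 331 c 572.8 -391.7 size 60.3 32.3 ang 23.8 z [19.4 25.9 29.1] hsv [172. 101. 232.]
px [278. 486.] n 86 c 338.3 -409.7 size 60.4 11.8 ang 9.2 z [18.2 19.2 21.3] hsv [ 22. 103. 243.]
```

View pics/side6.png

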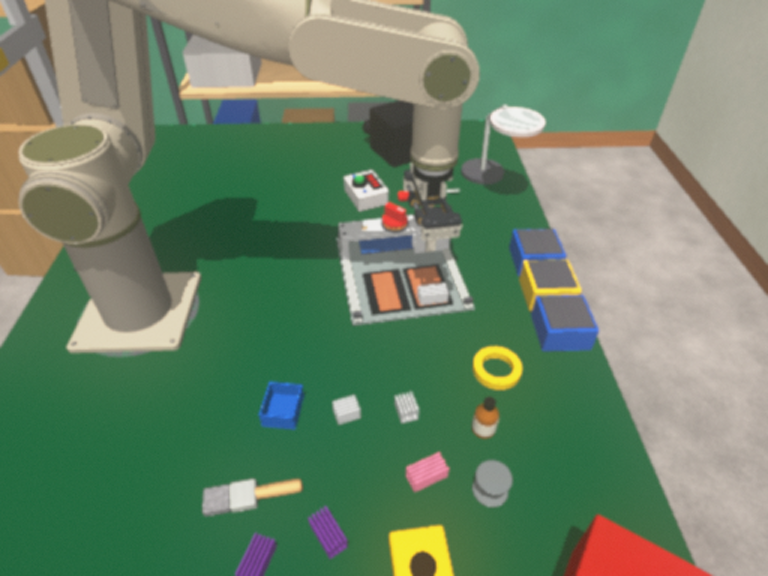

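Request:
play_rows(
  series=[
    [[1,0,0,-0.03,0],[1,0,0,-0.06,0],[1,0,0,-0.06,0],[1,0,0,-0.06,0]],
  ],
)

```text
t: 10.75
tool_pos: [0.6107, 0.0585, 0.0701]
orientation: [-3.134, -0.218, 0.003]
force: [0.1, -0.0, 0.7]
opening: 0.0295
```

Request:
play_rows(
  series=[
    [[1,0.0012,0.0035,-0.015,0],[1,0.0012,0.0035,-0.03,0],[1,0.0012,0.0035,-0.036,0],[1,0.0012,0.0035,-0.04,0],[1,0.0012,0.0035,-0.04,0],[1,0.0012,0.0035,-0.04,0],[0.22,0.0012,0.0035,-0.04,0],[0.22,0.0012,0.0035,-0.04,0]],
  ],
)

```text
t: 11.55
tool_pos: [0.6128, 0.0628, 0.0304]
orientation: [3.134, 0.22, 0.001]
force: [-0.3, -0.2, -0.1]
opening: 0.0354
```

Run:
```python
from m import *
pose()
c=cam('side'); save('side7.png',c['color'][130:230,220:340],6)
```

```text
t 11.55 tcp mm [612.8  62.8  30.4] jaw -81.97 open 35.4 F [-0.3 -0.2 -0.1] T [ 0.04 -0.02  0.02] q6 1.45
```

View pics/side7.png

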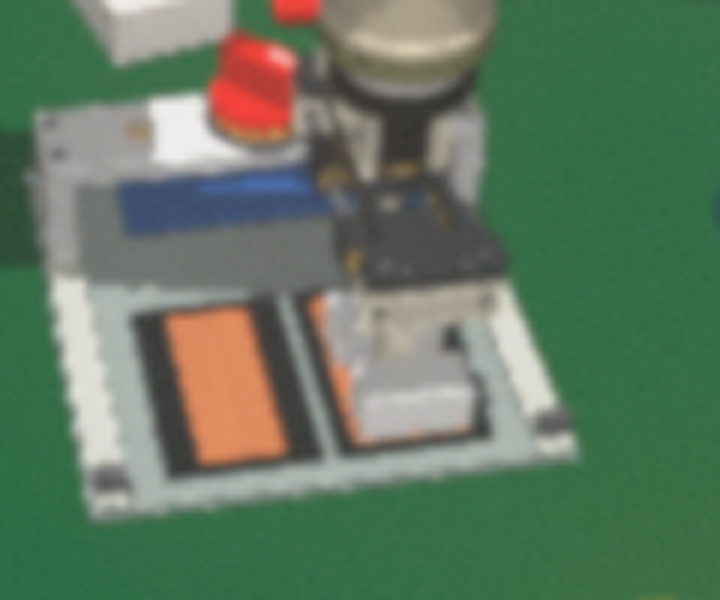

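Request:
play_rows(
  series=[
    [[0.22,0,0,0.05,0],[0.22,0,0,0.1,0],[0.1,0,-0.15,0.12,0.45],[0.1,-0.04,-0.2,0.12,0.6],[0.1,-0.06,-0.25,0.12,0.75],[0.1,-0.065,-0.331,0.12,0.9],[0.1,-0.065,-0.331,0.12,1.05],[0.0,-0.065,-0.331,0.12,1.2]],
  ],
)

```text
t: 12.4
tool_pos: [0.5584, -0.2152, 0.1487]
orientation: [2.759, 1.501, 0.001]
force: [1.2, -0.2, 0.2]
opening: 0.0451
```

Request:
play_rows(
  series=[
    [[0.0,0,0,0,0.5],[0.0,0,0,0,0.5],[0.0,0,0,0,0.5],[0.0,0,0,0,0.5],[0.0,0,0,0,0.5]],
  ],
)

```text
t: 12.9
tool_pos: [0.5589, -0.2136, 0.1484]
orientation: [2.308, 2.131, 0.0]
force: [0.5, -0.2, -0.2]
opening: 0.0465
```

Run:
```python
from m import *
pose()
for n in('top','side'):
    c=cam(n); W=world(c); print(n); sinks(c,W,zmax=.045,xr=(.3,.66),yr=(-.42,.09))
    save(n+'8.png',c['color'])
    if n=='top': save('crop8.png',c['color'][140:235,160:275],6)
```

```text
t 12.9 tcp mm [ 558.9 -213.6  148.4] jaw -4.59 open 46.5 F [ 0.5 -0.2 -0.2] T [-0.01 -0.07  0.01] q6 -0.37
top
px [367. 254.] n 134 c 620.0 5.8 size 60.2 29.9 ang 8.0 z [18.6 36.6 41.4] hsv [ 17.5   1.  197.5]
px [340. 257.] n 166 c 614.2 63.1 size 66.7 30.0 ang 7.9 z [18.8 35.8 42. ] hsv [ 12.   1. 204.]
side
px [282. 402.] n 269 c 329.1 -258.4 size 73.1 59.7 ang 82.1 z [19.2 28.9 35.5] hsv [108. 187. 162.]
px [406. 404.] n 129 c 547.7 -267.8 size 41.5 30.5 ang 103.4 z [19.6 26.1 29.5] hsv [ 38.   6. 184.]
px [345. 407.] n 177 c 441.9 -269.6 size 39.4 32.9 ang 20.4 z [20.4 25.5 28.8] hsv [ 30.   5. 208.]
px [426. 469.] n 336 c 573.1 -391.6 size 60.9 31.2 ang 22.6 z [18.9 25.6 29.6] hsv [172. 104. 228.]
```

View pics/crop8.png

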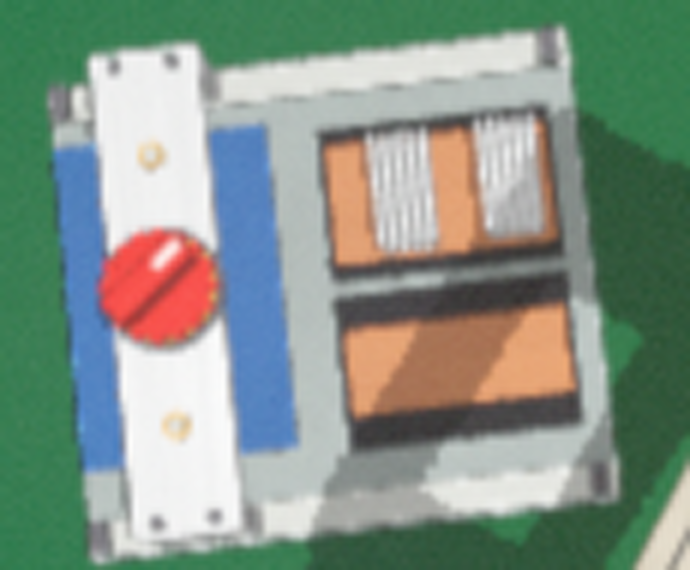

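Both long sinks lie inside the wide channel. Going on to the short sink at (547,-268).

Request:
play_rows(
  series=[
    [[0.0,-0.012,-0.04,0,0.15],[0.0,-0.012,-0.054,-0.03,0.3],[0.0,-0.012,-0.054,-0.07,0.322],[0.0,-0.012,-0.054,-0.1,0.322],[0.0,-0.012,-0.054,-0.1,0.322],[0.0,-0.012,-0.054,-0.1,0.322],[0.0,-0.012,-0.054,-0.1,0.322]],
  ],
)

```text
t: 13.7
tool_pos: [0.5485, -0.2682, 0.0509]
orientation: [1.936, 2.47, 0.001]
force: [0.1, -0.5, 0.3]
opening: 0.0465
```

Run:
```python
from m import *
pose()
for n in('side',):
    c=cam(n); W=world(c); print(n); sinks(c,W,zmax=.045,xr=(.3,.66),yr=(-.42,.09))
    save(n+'9.png',c['color'][200:320,200:360],5)
```

```text
t 13.7 tcp mm [ 548.5 -268.2   50.9] jaw 13.82 open 46.5 F [ 0.1 -0.5  0.3] T [-0.05 -0.14 -0.02] q6 -0.78
side
px [282. 402.] n 270 c 329.4 -259.6 size 71.4 60.0 ang 82.7 z [18.8 28.8 35.8] hsv [108.  187.  157.5]
px [406. 404.] n 127 c 547.6 -267.7 size 42.0 29.9 ang 103.1 z [18.9 26.1 29. ] hsv [ 30.   7. 156.]
px [345. 407.] n 184 c 442.0 -270.1 size 39.9 31.5 ang 17.2 z [19.7 25.7 28.8] hsv [ 30.   5. 202.]
px [426. 469.] n 335 c 572.4 -391.1 size 59.8 32.4 ang 24.2 z [19.  25.5 29.5] hsv [172. 106. 224.]
```

View pics/side9.png

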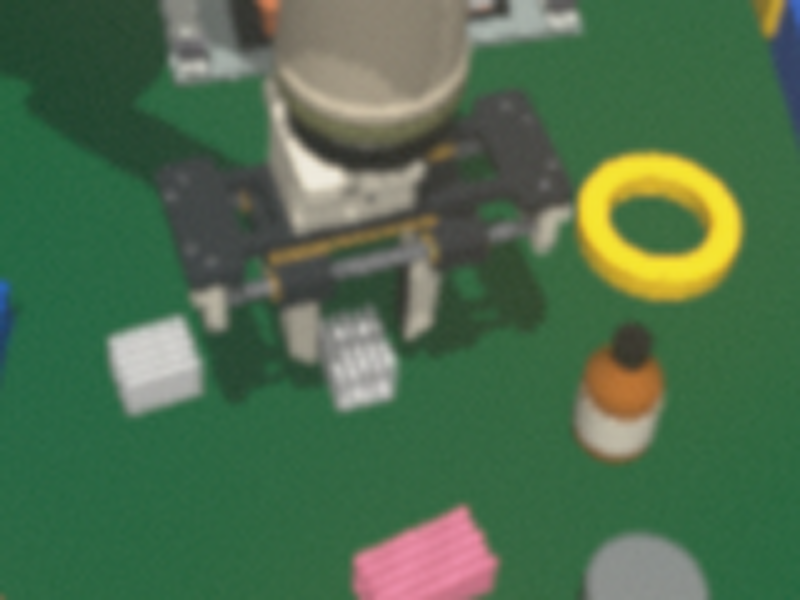

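Request:
play_rows(
  series=[
    [[0.0,-0.001,0.0005,-0.032,0],[0.0,-0.001,0.0005,-0.032,0],[0.0,-0.001,0.0005,-0.032,0],[1,-0.001,0.0005,-0.032,0],[1,-0.001,0.0005,-0.032,0],[1,-0.001,0.0005,-0.032,0],[1,-0.001,0.0005,-0.032,0],[1,-0.001,0.0005,-0.032,0]],
  ],
  force=30,
)

```text
t: 14.55
tool_pos: [0.5469, -0.2675, 0.0178]
orientation: [1.936, 2.471, 0.001]
force: [-0.3, 0.8, 6.3]
opening: 0.0296
```

Request:
play_rows(
  series=[
    [[1,0,0,0.05,0],[1,0,0.02,0.1,0.1],[1,-0.018,0.06,0.1,0.25],[1,-0.018,0.1,0.1,0.4],[1,-0.018,0.14,0.1,0.55],[1,-0.018,0.18,0.1,0.7],[1,-0.018,0.22,0.1,0.85],[1,-0.018,0.2605,0.1,1.0]],
  ],
  force=35,
)

```text
t: 15.35
tool_pos: [0.5276, -0.0049, 0.1165]
orientation: [0.506, 3.1, -0.0]
force: [0.3, -0.3, -0.2]
opening: 0.0297
```

Request:
play_rows(
  series=[
    [[1,0,0,0,0.15],[1,0,0,0,0.3],[1,0,0,0,0.45],[1,0,0,0,0.469],[1,0,0,0,0.469],[1,0,0,0,0.469]],
  ],
)

```text
t: 15.95
tool_pos: [0.5279, -0.0065, 0.1162]
orientation: [0.213, -3.134, -0.0]
force: [0.4, 0.1, 0.3]
opening: 0.0298
```

Run:
```python
from m import *
pose()
for n in('side',):
    c=cam(n); W=world(c); print(n); sinks(c,W,zmax=.045,xr=(.3,.66),yr=(-.42,.09))
    save(n+'10.png',c['color'][130:260,200:360],5)
```

```text
t 15.95 tcp mm [527.9  -6.5 116.2] jaw 97.79 open 29.8 F [0.4 0.1 0.3] T [ 0.1  -0.15  0.06] q6 -1.82
side
px [428. 284.] n 421 c 617.1 32.5 size 93.6 60.7 ang 99.0 z [20.3 35.5 39.7] hsv [ 20.   5. 197.]
px [282. 402.] n 271 c 329.1 -257.9 size 73.9 59.7 ang 82.2 z [18.9 29.  35.8] hsv [108. 187. 165.]
px [345. 407.] n 182 c 441.9 -270.2 size 39.2 32.7 ang 19.8 z [19.8 26.  29. ] hsv [ 30.   5. 212.]
px [426. 469.] n 336 c 572.7 -391.6 size 61.0 31.6 ang 23.0 z [19.2 25.8 29.4] hsv [172. 102. 231.]
px [279. 486.] n 74 c 337.4 -409.4 size 58.6 12.5 ang 10.7 z [18.3 19.4 21.5] hsv [ 21. 104. 242.]
```

View pics/side10.png

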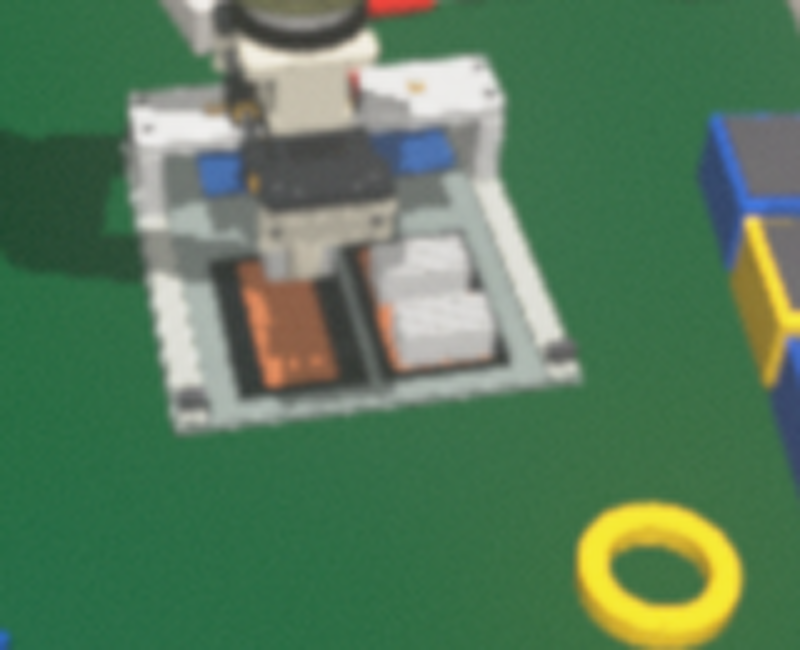

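Request:
play_rows(
  series=[
    [[1,0.001,-0.0004,-0.03,0.003],[1,0.001,-0.0004,-0.06,0.003],[1,0.001,-0.0004,-0.075,0.003],[1,0.001,-0.0004,-0.082,0.003],[1,0.001,-0.0004,-0.086,0.003],[1,0.001,-0.0004,-0.087,0.003],[1,0.001,-0.0004,-0.087,0.003],[1,0.001,-0.0004,-0.087,0.003]],
  ],
)

```text
t: 16.8
tool_pos: [0.5299, -0.0069, 0.0304]
orientation: [-0.224, 3.132, -0.001]
force: [0.3, 0.6, -0.6]
opening: 0.03
```

Run:
```python
from m import *
pose()
c=cam('side'); save('side11.png',c['color'][130:230,220:340],6)
```

```text
t 16.8 tcp mm [529.9  -6.9  30.4] jaw 98.17 open 30.0 F [ 0.3  0.6 -0.6] T [ 0.06 -0.08  0.  ] q6 -1.82
```

View pics/side11.png

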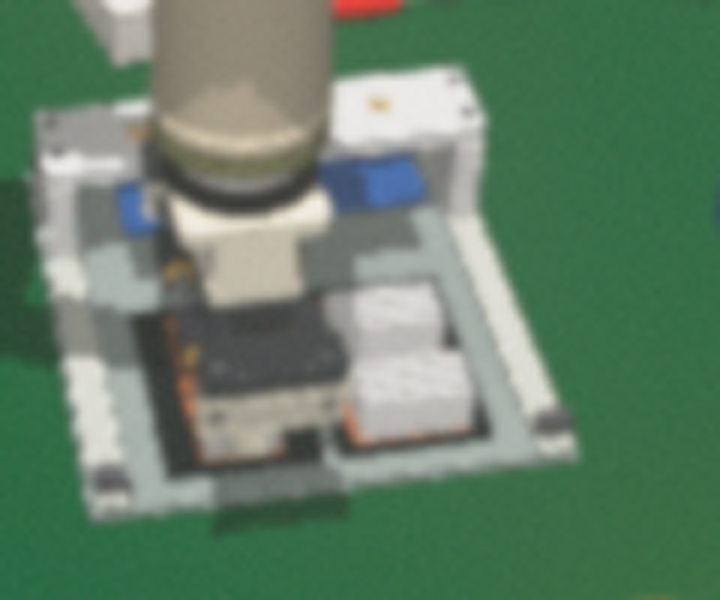

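Lowering the last 1.5 mm, then releasing and rising.

Request:
play_rows(
  series=[
    [[1,-0.0005,0,-0.0015,0],[1,-0.0005,0,-0.0015,0],[1,-0.0005,0,-0.0015,0],[0.1,-0.0005,0,-0.0015,0],[0.1,-0.0005,0,-0.0015,0],[0.1,-0.0005,0,-0.0015,0]],
  ],
)

```text
t: 17.45
tool_pos: [0.5286, -0.0024, 0.0286]
orientation: [-0.224, 3.133, 0.011]
force: [-2.9, 23.0, 11.0]
opening: 0.0409
```

Request:
play_rows(
  series=[
    [[0.1,0,0,0.05,0],[0.1,0,0,0.1,0],[0.05,-0.02,-0.05,0.12,0.1],[0.05,-0.04,-0.1,0.12,0.2],[0.05,-0.06,-0.15,0.12,0.2],[0.05,-0.07,-0.2,0.12,0.2],[0.05,-0.08,-0.24,0.12,0.2],[0.0,-0.088,-0.262,0.12,0.2]],
  ],
)

```text
t: 18.25
tool_pos: [0.4391, -0.2719, 0.1478]
orientation: [0.533, -3.096, 0.002]
force: [0.4, 0.9, 0.3]
opening: 0.046
```

Run:
```python
from m import *
pose()
for n in('top','side',):
    c=cam(n); W=world(c); print(n); sinks(c,W,zmax=.045,xr=(.3,.66),yr=(-.42,.09))
    save(n+'12.png',c['color'][130:260,200:360],5)
    if n=='top': save('crop12.png',c['color'][140:235,160:275],6)
```

```text
t 18.25 tcp mm [ 439.1 -271.9  147.8] jaw 109.53 open 46.0 F [0.4 0.9 0.3] T [ 0.07 -0.14 -0.  ] q6 -2.56
top
px [367. 254.] n 147 c 621.4 6.8 size 64.1 33.3 ang 9.7 z [18.7 36.9 41.2] hsv [ 15.   1. 213.]
px [340. 257.] n 168 c 615.2 61.0 size 68.2 34.8 ang 7.2 z [18.6 35.1 41.5] hsv [ 10.   1. 206.]
px [372. 297.] n 99 c 529.4 -6.9 size 45.8 29.7 ang 7.8 z [18.7 36.4 41.8] hsv [ 11.   1. 218.]
side
px [425. 275.] n 203 c 612.3 60.9 size 60.6 34.7 ang 6.4 z [20.  35.4 39.9] hsv [ 18.   6. 192.]
px [432. 292.] n 216 c 621.7 3.8 size 61.0 35.6 ang 8.5 z [20.9 35.6 39.5] hsv [ 19.   6. 201.]
px [388. 298.] n 148 c 531.0 -4.2 size 47.2 42.3 ang 10.7 z [20.1 35.8 39.9] hsv [ 16.5   7.  200. ]
px [282. 402.] n 268 c 329.3 -259.5 size 72.1 60.1 ang 83.0 z [19.  29.3 35.7] hsv [108. 184. 159.]
px [345. 407.] n 182 c 441.7 -270.6 size 39.1 32.4 ang 21.4 z [19.7 26.2 29.5] hsv [ 38.    5.  154.5]
px [426. 469.] n 330 c 572.5 -391.2 size 60.7 31.6 ang 23.1 z [19.  25.8 29.1] hsv [172. 105. 225.]
px [282. 486.] n 82 c 345.2 -408.7 size 51.1 12.8 ang 10.3 z [18.1 19.3 21. ] hsv [ 21. 107. 240.]
```

View pics/crop12.png

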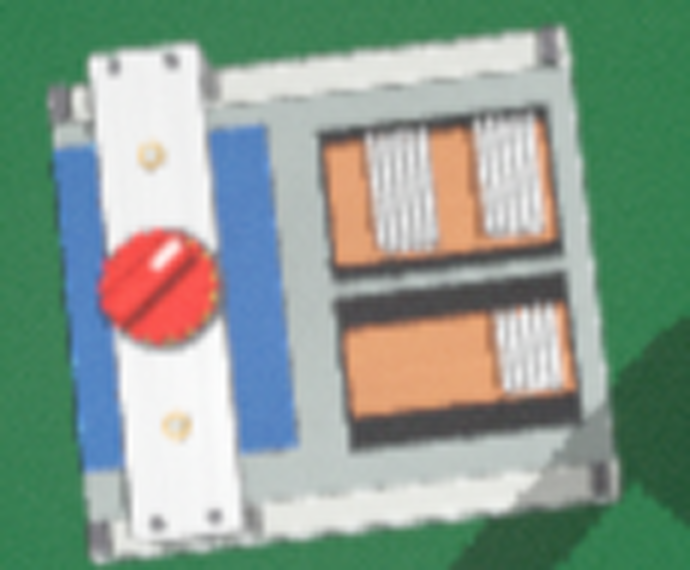

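Three sinks are in place and flat. The last is the short one at (441,-269.3), with the jaw already at 109.5°. The release gave a brief 23 N sideways reading, so I'll open less next time.

Request:
play_rows(
  series=[
    [[0.0,0.001,0.001,-0.03,0],[0.0,0.001,0.001,-0.06,0],[0.0,0.001,0.001,-0.09,0],[0.0,0.001,0.001,-0.09,0],[0.0,0.001,0.001,-0.09,0],[0.0,0.001,0.001,-0.09,0]],
  ],
)

```text
t: 18.95
tool_pos: [0.4427, -0.2682, 0.0597]
orientation: [-0.536, 3.094, -0.003]
force: [1.1, -0.7, 0.9]
opening: 0.0462
```

Run:
```python
from m import *
pose()
for n in('side',):
    c=cam(n); W=world(c); print(n); sinks(c,W,zmax=.045,xr=(.42,.5),yr=(-.42,.09))
```

```text
t 18.95 tcp mm [ 442.7 -268.2   59.7] jaw 109.66 open 46.2 F [ 1.1 -0.7  0.9] T [ 0.03 -0.1  -0.05] q6 -2.56
side
```

Run:
```python
from m import *
for n in('top','side'):
    c=cam(n); W=world(c); print(n); sinks(c,W,zmax=.05,xr=(.3,.7),yr=(-.42,.09))
    if n=='side': save(n+'13.png',c['color'][190:350,150:360],3.6)
    else: save(n+'13.png',c['color'][150:300,230:430],3.6)
```

```text
top
px [563. 233.] n 140 c 669.7 -404.7 size 55.3 29.9 ang 179.4 z [40.9 44.6 47.8] hsv [ 85.   7. 176.]
px [367. 254.] n 143 c 623.2 6.3 size 67.2 30.1 ang 8.0 z [18.5 36.5 41.5] hsv [ 12.   1. 216.]
px [340. 258.] n 162 c 610.8 62.8 size 60.6 30.3 ang 8.3 z [18.5 35.7 40.9] hsv [ 14.    1.  209.5]
px [553. 281.] n 162 c 570.7 -390.1 size 60.2 30.8 ang 21.9 z [18.8 26.3 30.9] hsv [170.  76. 203.]
px [371. 297.] n 101 c 526.8 -7.3 size 40.7 30.1 ang 8.5 z [18.3 36.3 41.4] hsv [ 15.   1. 222.]
side
px [425. 274.] n 200 c 612.7 61.1 size 60.5 34.4 ang 6.6 z [20.  35.5 40. ] hsv [ 19.   6. 192.]
px [432. 292.] n 221 c 621.5 4.2 size 60.6 34.6 ang 7.0 z [19.6 35.9 39.8] hsv [ 18.   6. 199.]
px [388. 298.] n 148 c 528.3 -9.1 size 40.4 33.6 ang 6.6 z [20.4 35.1 40. ] hsv [ 17.   7. 198.]
px [282. 402.] n 266 c 329.3 -258.4 size 74.0 59.8 ang 83.0 z [19.2 28.8 35.6] hsv [108. 184. 158.]
px [483. 426.] n 121 c 674.5 -319.0 size 40.4 19.7 ang 155.4 z [19.6 34.5 48.3] hsv [ 23.  38. 168.]
px [426. 469.] n 337 c 572.7 -391.7 size 60.8 32.4 ang 23.2 z [18.9 25.3 29.2] hsv [172. 106. 225.]
px [492. 470.] n 223 c 671.3 -405.1 size 53.9 29.5 ang 0.4 z [42.6 44.6 46.5] hsv [ 68.   9. 144.]
px [267. 489.] n 65 c 322.5 -412.1 size 45.4 12.4 ang 5.7 z [18.1 18.9 20.9] hsv [ 20. 107. 236.]
```

View pics/side13.png

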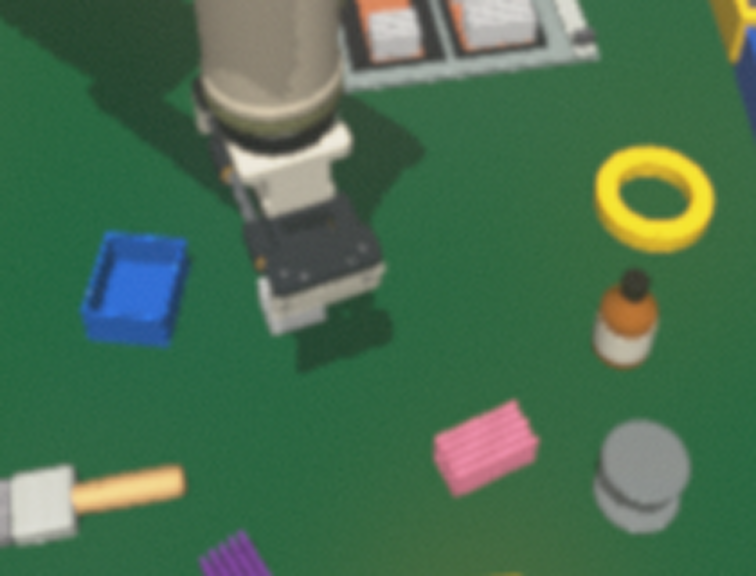

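The sink is just occluded by the gripper. Continuing down.

Request:
play_rows(
  series=[
    [[0.0,-0.0017,-0.0011,-0.03,0],[0.0,-0.0017,-0.0011,-0.04,0],[0.0,-0.0017,-0.0011,-0.04,0],[1,-0.0017,-0.0011,-0.04,0],[1,-0.0017,-0.0011,-0.04,0],[1,-0.0017,-0.0011,-0.04,0],[1,-0.0017,-0.0011,-0.04,0],[1,-0.0017,-0.0011,-0.04,0]],
  ],
  force=30,
)

```text
t: 19.9
tool_pos: [0.4405, -0.2695, 0.0189]
orientation: [-0.535, 3.094, -0.002]
force: [-0.8, 1.5, 5.7]
opening: 0.0299
```

Request:
play_rows(
  series=[
    [[1,0,0,0.05,0],[1,0,0,0.1,0],[1,0.0805,0.319,0.11,-0.2025],[1,0.0805,0.319,0.11,-0.2025],[1,0.0805,0.319,0.11,-0.2025],[1,0.0805,0.319,0.11,-0.2025],[1,0.0805,0.319,0.11,-0.2025],[1,0.0805,0.319,0.11,-0.2025]],
  ],
  force=35,
)

```text
t: 20.7
tool_pos: [0.5121, 0.0193, 0.1271]
orientation: [-0.22, 3.133, -0.0]
force: [1.5, -0.1, -0.4]
opening: 0.03
```

Request:
play_rows(
  series=[
    [[1,0.0,0.0,0,0],[1,0,0,0,0]],
  ],
)

```text
t: 20.9
tool_pos: [0.512, 0.0185, 0.1267]
orientation: [0.225, -3.133, 0.0]
force: [0.2, -1.0, -1.1]
opening: 0.0294
```

Request:
play_rows(
  series=[
    [[1,0.009,0.031,0,0],[1,0.009,0.031,0,0],[1,0.009,0.031,-0.03,0],[1,0.009,0.031,-0.06,0],[1,0.009,0.031,-0.06,0],[1,0.009,0.031,-0.06,0]],
  ],
)

```text
t: 21.5
tool_pos: [0.5203, 0.047, 0.0666]
orientation: [0.217, -3.132, 0.0]
force: [1.0, -0.4, -0.2]
opening: 0.0298
```

Run:
```python
from m import *
pose()
c=cam('side'); save('side14.png',c['color'][130:230,220:340],6)
```

```text
t 21.5 tcp mm [520.3  47.   66.6] jaw 97.94 open 29.8 F [ 1.  -0.4 -0.2] T [ 0.05 -0.14  0.01] q6 -1.72
```

View pics/side14.png

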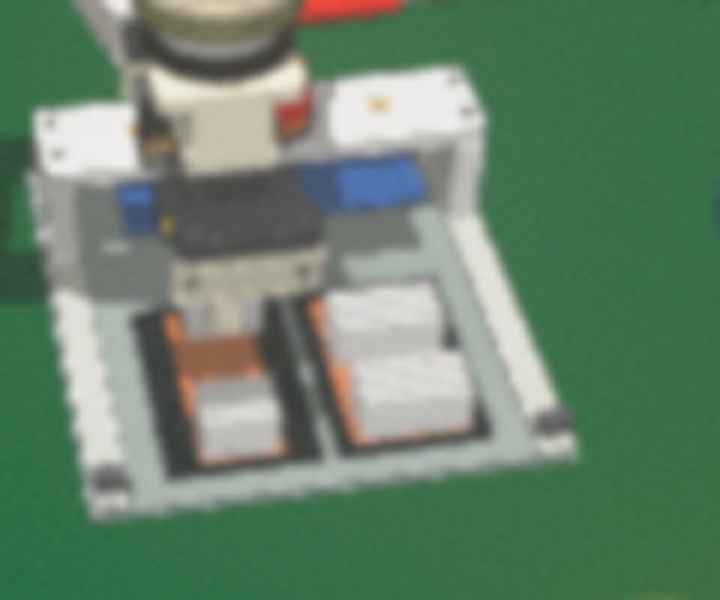

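Request:
play_rows(
  series=[
    [[1,0.0007,0.0022,-0.015,0],[1,0.0007,0.0022,-0.028,0],[1,0.0007,0.0022,-0.034,0],[1,0.0007,0.0022,-0.0365,0],[1,0.0007,0.0022,-0.0365,0],[1,0.0007,0.0022,-0.0365,0]],
  ],
)

```text
t: 22.15
tool_pos: [0.5217, 0.0506, 0.0301]
orientation: [0.22, -3.134, -0.0]
force: [0.6, -0.6, -0.7]
opening: 0.0297
```

Request:
play_rows(
  series=[
    [[0.25,0,0,0,0],[0.25,0,0,0,0],[0.25,0,0,0,0]],
  ],
)

```text
t: 22.45
tool_pos: [0.5218, 0.0506, 0.0302]
orientation: [-0.22, 3.134, -0.0]
force: [-0.2, -0.8, -0.4]
opening: 0.0349
```

Request:
play_rows(
  series=[
    [[0.25,0,0,0.05,0],[0.25,0,0,0.1,0],[0.25,0,0,0.15,-0.15],[0.25,0,-0.05,0.2,-0.3],[0.25,0,-0.1,0.22,-0.45],[0.25,0,-0.15,0.22,-0.6],[0.0,0,-0.2,0.22,-0.75],[0.0,0,-0.25,0.22,-0.89]],
  ],
)

```text
t: 23.25
tool_pos: [0.5218, -0.1802, 0.2511]
orientation: [1.158, 2.918, -0.0]
force: [1.4, -0.3, -0.5]
opening: 0.0442
```

Run:
```python
from j import *; from m import sinks
pose()
for n in('top','side',):
    c=cam(n); W=world(c); print(n); sinks(c,W,zmax=.045,xr=(.3,.66),yr=(-.42,.09)); jig(c,W)
    save(n+'15.png',c['color'][130:230,220:340] if n=='side' else c['color'][140:235,160:275],6)
```

```text
t 23.25 tcp mm [ 521.8 -180.2  251.1] jaw 46.71 open 44.2 F [ 1.4 -0.3 -0.5] T [-0.03 -0.14 -0.  ] q6 -1.24
top
px [366. 252.] n 139 c 623.2 6.4 size 67.1 29.9 ang 7.7 z [18.6 36.  42.1] hsv [ 30.   2. 181.]
px [340. 257.] n 157 c 614.0 62.9 size 66.8 30.5 ang 7.6 z [19.  35.3 42.6] hsv [ 15.   2. 189.]
px [372. 297.] n 101 c 526.7 -7.2 size 39.7 29.9 ang 8.2 z [18.5 36.1 42.1] hsv [ 12.   2. 175.]
px [344. 299.] n 113 c 523.2 51.6 size 43.6 32.0 ang 8.0 z [18.7 35.2 41.9] hsv [ 15.   2. 172.]
px [561. 391.] n 66 c 339.5 -407.1 size 62.6 14.9 ang 12.9 z [18.3 19.8 23.6] hsv [ 19.  91. 230.]
copper px [354. 257.] 138 c 616.5 34.5 size 62.8 24.0 ang 6.1 z [ 7.1 10.9 15.2] med [616.5  35. ]
copper px [327. 260.] 135 c 607.1 93.3 size 65.4 23.9 ang 11.2 z [ 7.4 11.  15.6] med [605.6  93.1]
copper px [347. 301.] 195 c 519.1 50.0 size 80.0 43.5 ang 96.7 z [ 7.1 11.2 14.7] med [518.6  33.9]
red px [279. 282.] 253 c 547.4 176.1 size 55.2 52.5 ang 91.6 z [ 96.8 102.6 131.4] med [544.1 174.9]
redtop px [275. 281.] 88 c 547.9 176.7 size 49.5 16.7 ang 137.6 z [123.2 128.5 132.3] med [544.1 178.5
[... 982 characters left out ...]
6.  179.5]
px [389. 298.] n 135 c 530.9 -5.2 size 45.3 38.5 ang 9.5 z [19.5 35.2 40.3] hsv [ 26.   6. 162.]
px [282. 402.] n 269 c 329.0 -259.1 size 72.0 59.9 ang 82.0 z [18.9 28.7 35.4] hsv [108. 189. 167.]
px [426. 469.] n 330 c 573.1 -391.7 size 60.5 31.4 ang 23.5 z [19.  25.6 29.4] hsv [172. 101. 232.]
beam px [446. 224.] 26 c 672.7 180.4 size 41.7 15.8 ang 74.1 z [75.9 81.3 83.3] med [669.9 170.7]
beam px [348. 227.] 91 c 447.2 167.5 size 46.0 40.4 ang 3.8 z [79.2 81.3 83.9] med [445.1 170.5]
box px [352. 184.] 73 c 452.5 403.8 size 86.1 26.0 ang 113.0 z [38.9 44.1 54.8] med [449.3 393.5]
grey px [412. 288.] 2681 c 570.1 90.4 size 277.4 268.1 ang 8.2 z [ 5.  12.8 38.7] med [598.   20.6]
```

View pics/top15.png

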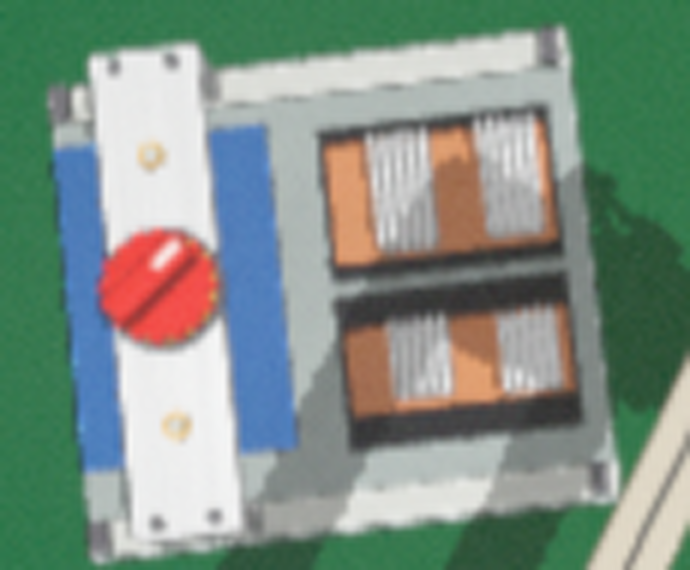

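View pics/side15.png

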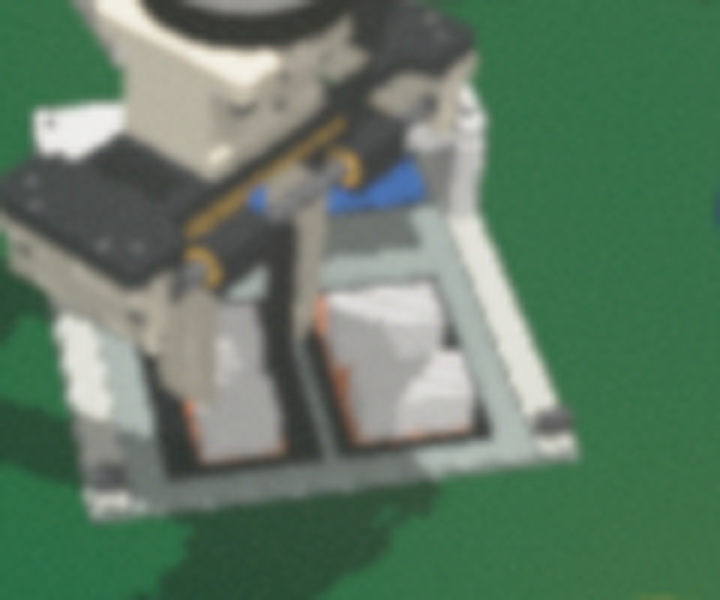

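All four sinks are seated fins up in the right channels, and none are left loose on the bench. Now to the cap at (547.5, 176), bar at 137°, jaw at 47°.

Request:
play_rows(
  series=[
    [[0.0,0.0257,0.3,0,0.005],[0.0,0.0257,0.356,0,0.005],[0.0,0.0257,0.356,0,0.005],[0.0,0.0257,0.356,0,0.005],[0.0,0.0257,0.356,0,0.005],[0.0,0.0257,0.356,0,0.005],[0.0,0.0257,0.356,0,0.005],[0.0,0.0257,0.356,-0.05,0.005]],
  ],
)

```text
t: 24.15
tool_pos: [0.5512, 0.1848, 0.2079]
orientation: [1.13, 2.92, 0.015]
force: [1.5, 0.4, -0.0]
opening: 0.0464
```

Request:
play_rows(
  series=[
    [[0.0,0,0,0,0],[0.0,0,0,0,0]],
  ],
)

```text
t: 24.35
tool_pos: [0.546, 0.1776, 0.1995]
orientation: [-1.14, -2.924, 0.004]
force: [0.2, -0.1, 0.3]
opening: 0.0463
```

Run:
```python
from j import *
pose()
c=cam('side'); save('side16.png',c['color'][90:230,200:340],5)
```

```text
t 24.35 tcp mm [546.  177.6 199.5] jaw 47.4 open 46.3 F [ 0.2 -0.1  0.3] T [ 0.05 -0.12  0.02] q6 -0.6
```

View pics/side16.png

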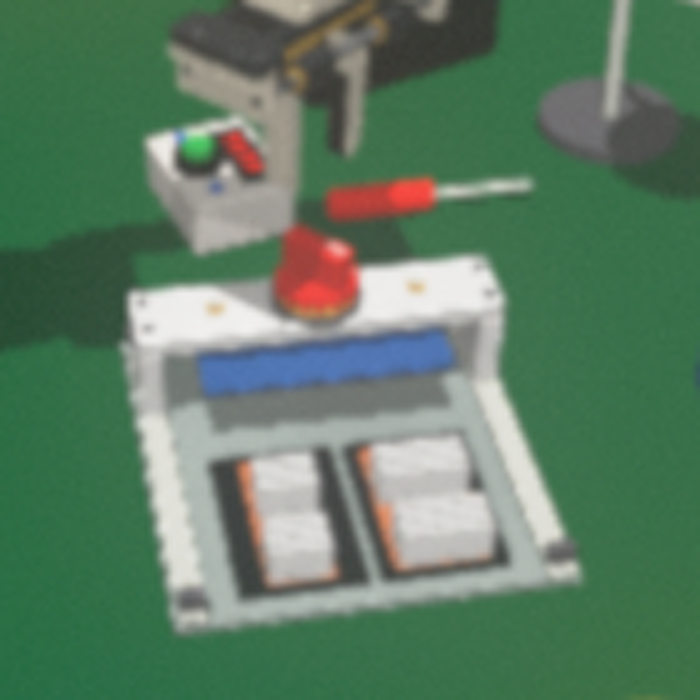

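The gripper is above the cap. Lowering in two steps.

Request:
play_rows(
  series=[
    [[0.0,0,0,-0.03,0],[0.0,0,0,-0.045,0],[0.0,0,0,-0.045,0],[0.0,0,0,-0.045,0]],
  ],
)

```text
t: 24.8
tool_pos: [0.5478, 0.1771, 0.1565]
orientation: [1.144, 2.925, 0.0]
force: [1.0, -0.1, 0.6]
opening: 0.0467
```

Run:
```python
from j import *
pose()
c=cam('side'); save('side17.png',c['color'][110:190,220:320],7)
```

```text
t 24.8 tcp mm [547.8 177.1 156.5] jaw 47.27 open 46.7 F [ 1.  -0.1  0.6] T [ 0.02 -0.17  0.  ] q6 -0.6
```

View pics/side17.png

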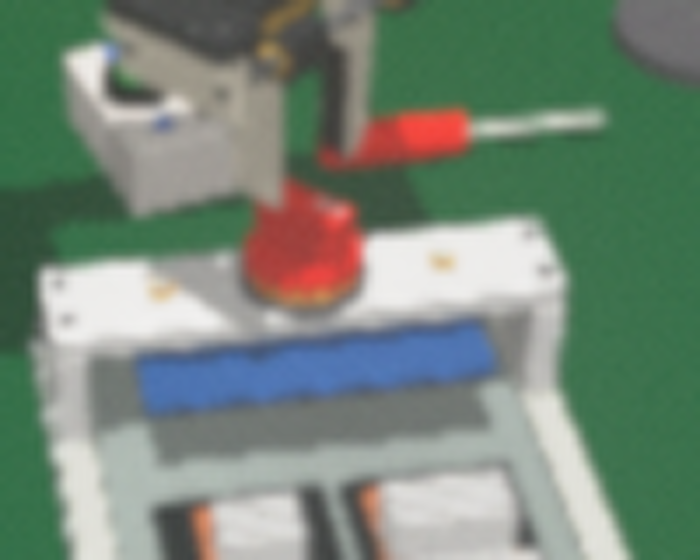

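Fingers straddle the bar. Lowering to z = 0.118 and closing.

Request:
play_rows(
  series=[
    [[0.0,0,-0.0005,-0.02,0],[0.0,0,-0.0005,-0.0375,0],[0.0,0,-0.0005,-0.0375,0],[1,0,-0.0005,-0.0375,0],[1,0,-0.0005,-0.0375,0],[1,0,-0.0005,-0.0375,0],[1,0,-0.0005,-0.0375,0],[1,0,-0.0005,-0.0375,0]],
  ],
  force=40,
)

```text
t: 25.65
tool_pos: [0.5488, 0.1778, 0.119]
orientation: [1.142, 2.924, 0.004]
force: [4.1, 3.3, 0.8]
opening: 0.0156
```

```bash
python3 -c "
from h import *
pose()"
```

```text
t 25.65 tcp mm [548.8 177.8 119. ] jaw 47.32 open 15.6 F [4.1 3.3 0.8] T [ 0.47 -0.86 -0.04] q6 -0.6
```

Gripped at 15.6 mm. Drawing the bridge along jig -y, which is (0.139, -0.990) in world axes.

Request:
play_rows(
  series=[
    [[1,0.0014,-0.0099,0,0],[1,0.0035,-0.0248,0,0],[1,0.0056,-0.0396,0,0],[1,0.0076,-0.0545,0,0],[1,0.0097,-0.0693,0,0],[1,0.0118,-0.0842,0,0],[1,0.0139,-0.099,0,0],[1,0.016,-0.1139,0,0]],
  ],
  force=50,
)

```text
t: 26.45
tool_pos: [0.5648, 0.0639, 0.119]
orientation: [1.142, 2.924, 0.005]
force: [4.7, 7.1, -0.2]
opening: 0.0157
```

```bash
python3 -c "
from h import *
pose()"
```

```text
t 26.45 tcp mm [564.8  63.9 119. ] jaw 47.35 open 15.7 F [ 4.7  7.1 -0.2] T [ 1.03 -0.94  0.  ] q6 -0.81
```

Request:
play_rows(
  series=[
    [[1,0.0007,-0.005,0,0],[1,0.0014,-0.0099,0,0],[1,0.0021,-0.0149,0,0],[1,0.0028,-0.0198,0,0],[1,0.0028,-0.0198,0,0]],
  ],
)

```text
t: 26.95
tool_pos: [0.5677, 0.0436, 0.119]
orientation: [1.142, 2.923, 0.003]
force: [5.6, 2.1, 0.0]
opening: 0.0157
```

Request:
play_rows(
  series=[
    [[1,0.0004,-0.003,0,0],[1,0.0008,-0.0059,0,0],[1,0.0008,-0.0059,0,0]],
  ],
)

```text
t: 27.25
tool_pos: [0.5683, 0.039, 0.119]
orientation: [1.142, 2.925, 0.006]
force: [3.9, 7.1, 0.0]
opening: 0.0155
```

Request:
play_rows(
  series=[
    [[1,0.0003,-0.002,0,0],[1,0.0004,-0.003,0,0],[1,0.0004,-0.003,0,0]],
  ],
)

```text
t: 27.55
tool_pos: [0.5684, 0.0386, 0.119]
orientation: [1.141, 2.927, 0.011]
force: [3.5, 18.0, 1.4]
opening: 0.0159
```

Request:
play_rows(
  series=[
    [[1,0.0003,-0.002,0,0],[1,0.0004,-0.003,0,0],[1,0.0004,-0.003,0,0]],
  ],
)

```text
t: 27.85
tool_pos: [0.5685, 0.0382, 0.119]
orientation: [-1.139, -2.926, -0.016]
force: [1.2, 29.2, 2.7]
opening: 0.0156
```

The bridge is against its stop: force rises to 29 N and the TCP is at (568.5, 38.3), which is the jig origin. Relaxing the push, then turning clockwise.

Request:
play_rows(
  series=[
    [[1,-0.0006,0.004,0,0],[1,-0.0008,0.006,0,0],[1,-0.0008,0.006,0,-0.1],[1,-0.0008,0.006,0,-0.2],[1,-0.0008,0.006,0,-0.3],[1,-0.0008,0.006,0,-0.4]],
  ],
)

```text
t: 28.45
tool_pos: [0.5688, 0.0393, 0.119]
orientation: [1.705, 2.636, 0.007]
force: [7.5, 8.2, -0.8]
opening: 0.0159
```

```bash
python3 -c "
from h import *
pose()
c=cam('top'); save('top18.png',c['color'][120:245,140:300],4.5)
c=cam('side'); save('side18.png',c['color'][110:230,210:340],5)"
```

```text
t 28.45 tcp mm [568.8  39.3 119. ] jaw 24.21 open 15.9 F [ 7.5  8.2 -0.8] T [ 1.45 -1.43  0.06] q6 -0.45
```

View pics/side18.png

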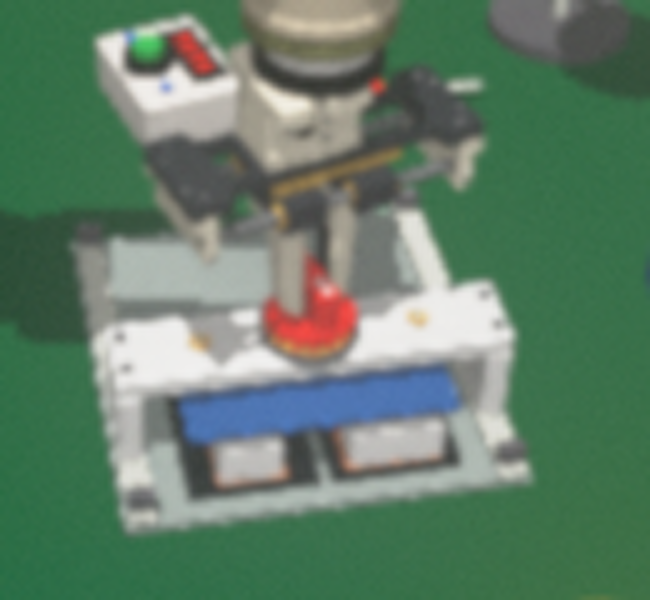

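The bridge is over the trays with the sinks under the foot, and the cap is turning. Continuing.

Request:
play_rows(
  series=[
    [[1,0,0,0,-0.1],[1,0,0,0,-0.2],[1,0,0,0,-0.3],[1,0,0,0,-0.4],[1,0,0,0,-0.5],[1,0,0,0,-0.6],[1,0,0,0,-0.7],[1,0,0,0,-0.8]],
  ],
)

```text
t: 29.35
tool_pos: [0.5699, 0.0394, 0.1191]
orientation: [2.598, 1.764, 0.011]
force: [13.9, 6.5, -6.7]
opening: 0.0155
```

Request:
play_rows(
  series=[
    [[1,0,0,0,-0.1],[1,0,0,0,-0.2],[1,0,0,0,-0.3],[1,0,0,0,-0.4],[1,0,0,0,-0.5],[1,0,0,0,-0.6],[1,0,0,0,-0.7],[1,0,0,0,-0.8]],
  ],
)

```text
t: 30.15
tool_pos: [0.5707, 0.0386, 0.1191]
orientation: [3.081, 0.613, 0.014]
force: [17.1, 4.9, -9.8]
opening: 0.0156
```

```bash
python3 -c "
from h import *
pose()"
```

```text
t 30.15 tcp mm [570.7  38.6 119.1] jaw -67.48 open 15.6 F [17.1  4.9 -9.8] T [ 0.91 -3.13  0.04] q6 1.15
```

Request:
play_rows(
  series=[
    [[1,0.002,0.001,-0.001,-0.1],[1,0.004,0.001,-0.001,-0.2],[1,0.004,0.001,-0.001,-0.3],[1,0.004,0.001,-0.001,-0.4],[1,0.004,0.001,-0.001,-0.5],[1,0.004,0.001,-0.001,-0.6],[1,0.004,0.001,-0.001,-0.7],[1,0.004,0.001,-0.001,-0.8]],
  ],
)

```text
t: 30.95
tool_pos: [0.5715, 0.0376, 0.1189]
orientation: [3.075, -0.635, 0.002]
force: [-5.2, -4.4, 11.3]
opening: 0.0153
```

```bash
python3 -c "
from h import *
pose()"
```

```text
t 30.95 tcp mm [571.5  37.6 118.9] jaw -113.33 open 15.3 F [-5.2 -4.4 11.3] T [-0.77  1.02  0.34] q6 1.96
```

```bash
python3 -c "
from h import *
c=cam('top'); save('top19.png',c['color'][120:245,140:300],4.5)
c=cam('side'); save('side19.png',c['color'][110:230,210:340],5)"
```

```text
(no output)
```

View pics/side19.png

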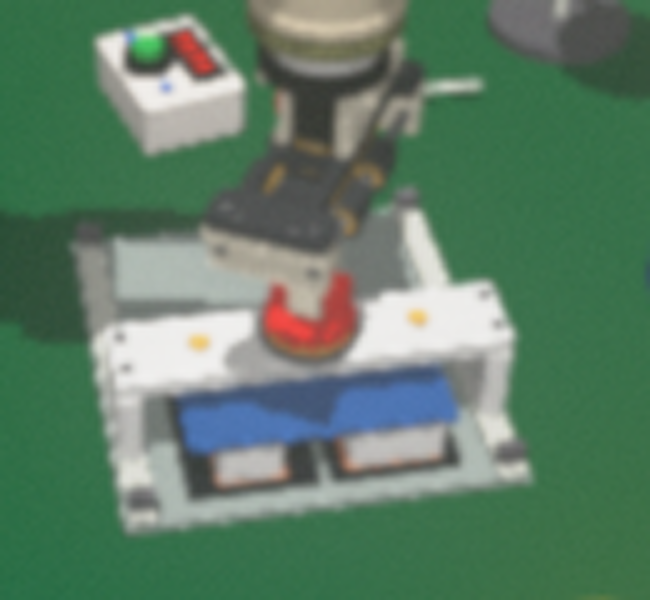

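Request:
play_rows(
  series=[
    [[1,-0.001,0,0.0005,-0.05],[1,-0.001,0,0.0005,-0.1],[1,-0.001,0,0.0005,-0.15],[1,-0.001,0,0.0005,-0.2]],
  ],
)

```text
t: 31.45
tool_pos: [0.5711, 0.0375, 0.1189]
orientation: [2.998, -0.936, 0.005]
force: [-0.1, -3.6, 5.3]
opening: 0.0158
```

```bash
python3 -c "
from h import *
pose()"
```

```text
t 31.45 tcp mm [571.1  37.5 118.9] jaw -124.68 open 15.8 F [-0.1 -3.6  5.3] T [-0.7  -0.03  0.31] q6 2.15
```

Request:
play_rows(
  series=[
    [[1,0,0,0,-0.05],[1,0,0,0,-0.1],[1,0,0,0,-0.15],[1,0,0,0,-0.2]],
  ],
)

```text
t: 31.85
tool_pos: [0.5709, 0.0375, 0.1189]
orientation: [2.89, -1.231, 0.004]
force: [-0.5, -4.8, 5.7]
opening: 0.0156
```

```bash
python3 -c "
from h import *
pose()"
```

```text
t 31.85 tcp mm [570.9  37.5 118.9] jaw -136.14 open 15.6 F [-0.5 -4.8  5.7] T [-0.72  0.15  0.35] q6 2.35
```

Tz has risen from 0.05 to about 0.33 N m, which suggests the clutch is slipping. I'll check how far the foot has dropped before turning any further.

Run:
```python
from h import *
o=np.array([568.7,38.6])/1000; a=np.radians(8); ex=np.array([np.cos(a),np.sin(a)]); ey=np.array([-np.sin(a),np.cos(a)])
def foot(n,W,rgb):
    hsv=cv2.cvtColor(rgb,cv2.COLOR_RGB2HSV)
    jx=(W[...,:2]-o)@ex; jy=(W[...,:2]-o)@ey
    b=(hsv[...,0]>95)&(hsv[...,0]<125)&(hsv[...,1]>100)&(np.abs(jx)<.1)&(jy>-.08)&(jy<.25)
    z=W[...,2][b]*1000
    print(n,b.sum(),np.round(np.percentile(z,[2,10,25,50,75,90,98]),1),'y',np.round(np.percentile(jy[b]*1000,[2,50,98]),0))
    # histogram
    print(np.histogram(z,bins=range(30,90,4))[0])
for n in('top','side'):
    foot(n+' start',np.load(n+'W.npy'),cv2.imread(n+'.png')[:,:,::-1].copy())
    c=cam(n); foot(n+' now',world(c),c['color'])
```

```text
top start 828 [52.8 54.5 55.9 57.6 59.1 60.6 62.5] y [ 86. 109. 195.]
[  0   0   0   0   0  57 418 321  24   0   0   0   0   0]
top now 299 [ 41.4  44.   45.4  47.2  48.9  50.1 221.4] y [-54.  39.  55.]
[  0   0   4  90 169  24   1   0   0   0   0   0   0   0]
side start 354 [53.7 54.9 55.8 56.7 57.8 58.5 59.3] y [ 83. 100. 119.]
[  0   0   0   0   0  11 272  70   1   0   0   0   0   0]
side now 558 [43.5 44.6 45.6 46.6 47.8 48.8 49.8] y [-57. -36. -12.]
[  0   0   1 173 377   7   0   0   0   0   0   0   0   0]
```

The foot has dropped about 10.2 mm (2.7 rad of screw) against 3.2 rad turned, so slip is about 0.45 rad. I'll turn a bit more to make sure; that stays well under π even at the upper bound.

Request:
play_rows(
  series=[
    [[1,0,0,0,-0.05],[1,0,0,0,-0.1],[1,0,0,0,-0.15],[1,0,0,0,-0.2],[1,0,0,0,-0.25],[1,0,0,0,-0.25]],
  ],
)

```text
t: 32.55
tool_pos: [0.5706, 0.0374, 0.1189]
orientation: [2.714, -1.581, 0.004]
force: [-2.0, -5.3, 7.0]
opening: 0.0155
```

Run:
```python
from h import *
pose()
o=np.array([568.7,38.6])/1000; a=np.radians(8); ex=np.array([np.cos(a),np.sin(a)]); ey=np.array([-np.sin(a),np.cos(a)])
def foot(n,W,rgb):
    hsv=cv2.cvtColor(rgb,cv2.COLOR_RGB2HSV)
    jx=(W[...,:2]-o)@ex; jy=(W[...,:2]-o)@ey
    b=(hsv[...,0]>95)&(hsv[...,0]<125)&(hsv[...,1]>100)&(np.abs(jx)<.1)&(jy>-.08)&(jy<.25)
    z=W[...,2][b]*1000
    print(n,b.sum(),np.round(np.percentile(z,[10,25,50,75,90]),1))
for n in('top','side'):
    c=cam(n); foot(n+' now',world(c),c['color'])
    save(n+'20.png',c['color'][110:230,210:340] if n=='side' else c['color'][120:245,140:300],5)
```

```text
t 32.55 tcp mm [570.6  37.4 118.9] jaw -150.45 open 15.5 F [-2.  -5.3  7. ] T [-0.72  0.43  0.18] q6 2.6
top now 323 [44.2 45.6 47.2 48.9 50.4]
side now 554 [44.8 45.8 46.8 47.8 48.6]
```

View pics/side20.png

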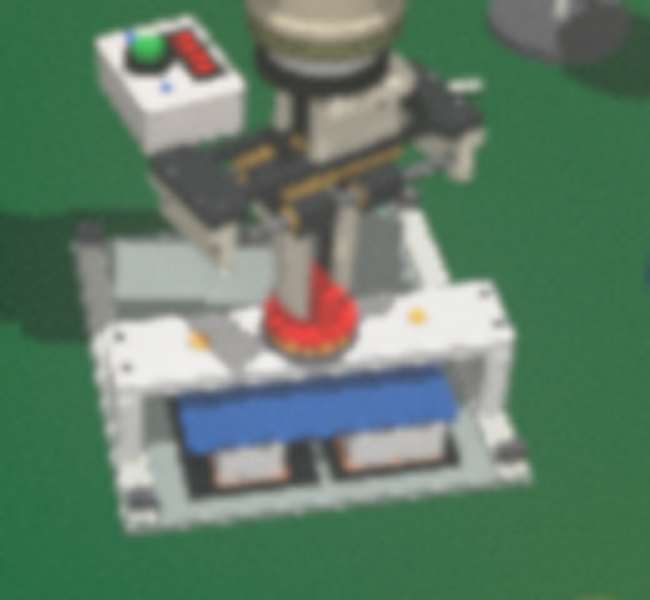

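The foot held at 47.2 mm through another 0.25 rad, so the clutch slips; total slip is about 0.7 rad, or two clicks. Releasing.

Request:
play_rows(
  series=[
    [[0.0,0,0,0,0],[0.0,0,0,0,0],[0.0,0,0,0,0],[0.0,0,0,0,0],[0.0,0,0,0.05,0],[0.0,0,0,0.1,0],[0.0,0,0,0.1,0.1]],
  ],
)

```text
t: 33.35
tool_pos: [0.574, 0.0387, 0.2262]
orientation: [-2.787, 1.438, -0.018]
force: [0.7, 0.1, 1.3]
opening: 0.0464
```

Request:
play_rows(
  series=[
    [[1,0,0.05,0.0,0.15],[1,-0.03,0.1,0,0.3],[1,-0.06,0.15,0,0.45],[1,-0.08,0.2,0,0.6],[1,-0.09,0.25,0,0.75],[1,-0.1,0.3,0,0.9],[1,-0.1,0.35,0,0.9],[1,-0.1,0.36,0,0.9]],
  ],
)

```text
t: 34.15
tool_pos: [0.4685, 0.402, 0.2173]
orientation: [-3.14, 0.079, 0.0]
force: [0.2, -0.0, 0.3]
opening: 0.0002
```

Run:
```python
from j import *
pose()
for n in('top','side'):
    c=cam(n); W=world(c); print(n); jig(c,W)
    save(n+'21.png',c['color'][110:230,210:340] if n=='side' else c['color'][120:245,80:280],5 if n=='side' else 3.8)
```

```text
t 34.15 tcp mm [468.5 402.  217.3] jaw -92.9 open 0.2 F [ 0.2 -0.   0.3] T [ 0.11 -0.   -0.03] q6 2.25
top
red px [349. 273.] 244 c 566.8 37.6 size 54.5 53.6 ang 110.2 z [ 96.8 102.  130.7] med [565.   35.3]
redtop px [348. 270.] 78 c 566.9 38.4 size 48.7 16.8 ang 120.1 z [125.6 128.8 131.9] med [568.3  35.3]
beam px [345. 238.] 558 c 636.3 48.2 size 112.6 56.4 ang 8.3 z [77.9 81.8 85.6] med [643.6  49.4]
beam px [353. 310.] 618 c 497.8 28.6 size 111.6 56.3 ang 7.9 z [77.6 81.7 86.7] med [492.4  26.7]
green px [174. 319.] 44 c 468.3 396.6 size 26.0 14.9 ang 9.0 z [57.5 65.7 70. ] med [467.6 396.5]
box px [187. 313.] 371 c 483.9 407.0 size 109.6 85.7 ang 110.2 z [39.3 44.6 49.7] med [484.5 375.8]
grey px [307. 287.] 4446 c 561.2 102.7 size 287.3 266.0 ang 98.1 z [ 4.2  8.7 16.9] med [545.8 151.4]
side
red px [407. 257.] 222 c 569.1 31.5 size 53.4 48.6 ang 170.7 z [ 95.4 103.5 129.7] med [567.   25.9]
redtop px [408. 250.] 65 c 569.9 33.5 size 46.9 15.7 ang 120.6 z [120.4 127.7 130.4] med [570.5  27.6]
beam px [442. 262.] 396 c 636.1 46.0 size 114.4 59.6 ang 6.4 z [76.3 81.3 83.8] med [644.8  40.3]
beam px [372. 270.] 441 c 504.0 26.2 size 120.3 61.4 ang 8.5 z [76.5 81.1 84.5] med [493.4  19.8]
box px [365. 187.] 245 c 484.3 405.5 size 116.3 84.7 ang 111.5 z [38.2 43.9 50.1] med [484.  380.7]
grey px [398. 277.] 2584 c 560.6 103.2 size 296.3 262.6 ang 98.1 z [ 4.6  8.8 35.4] med [544.6  28.7]
```

View pics/side21.png

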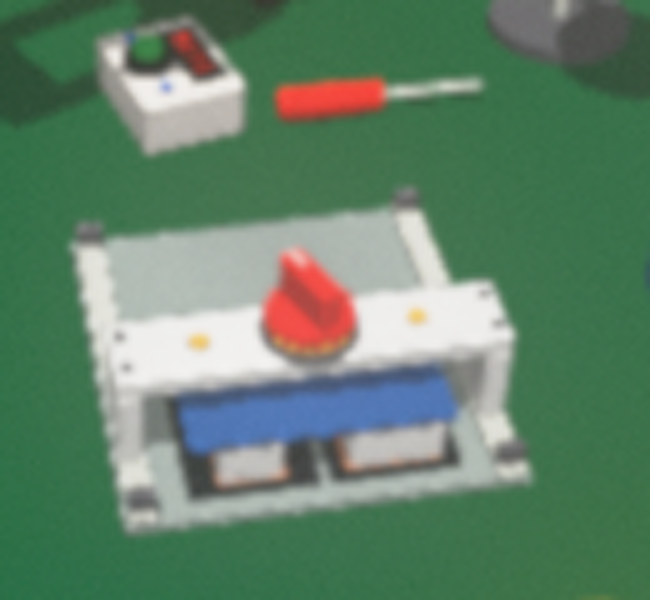

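View pics/top21.png

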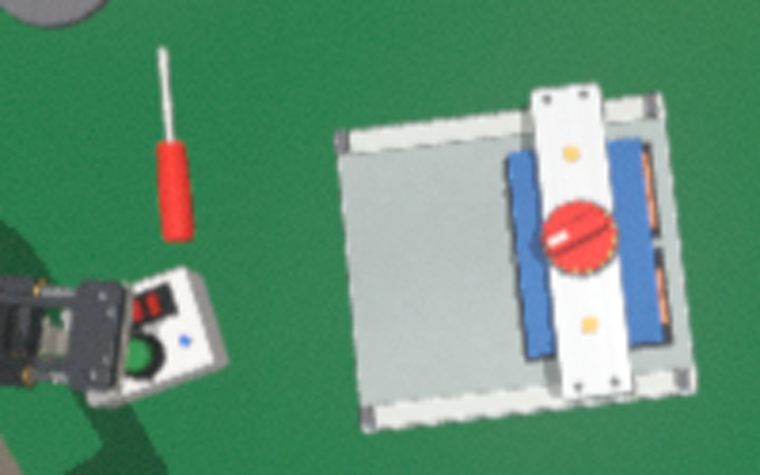

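The bar now lies at 120°, matching the gripper's final angle, so the grip did not slip. The beam is centred over the trays at (567,38). Next is the button at (468,401), top near z = 0.067.

Request:
play_rows(
  series=[
    [[1,-0.0005,-0.001,-0.05,0],[1,-0.0005,-0.001,-0.09,0],[1,-0.0005,-0.001,-0.12,0],[1,-0.0005,-0.001,-0.12,0],[1,-0.0005,-0.001,-0.12,0]],
  ],
)

```text
t: 34.75
tool_pos: [0.4695, 0.3969, 0.0976]
orientation: [3.14, -0.084, -0.001]
force: [0.7, 0.6, 1.4]
opening: 0.0003
```

Run:
```python
from j import *
pose()
c=cam('side'); save('side22.png',c['color'][70:170,190:310],6)
c=cam('top'); save('top22.png',c['color'][170:250,60:160],6)
```

```text
t 34.75 tcp mm [469.5 396.9  97.6] jaw -93.08 open 0.3 F [0.7 0.6 1.4] T [ 0.05  0.04 -0.06] q6 2.24
```

View pics/side22.png

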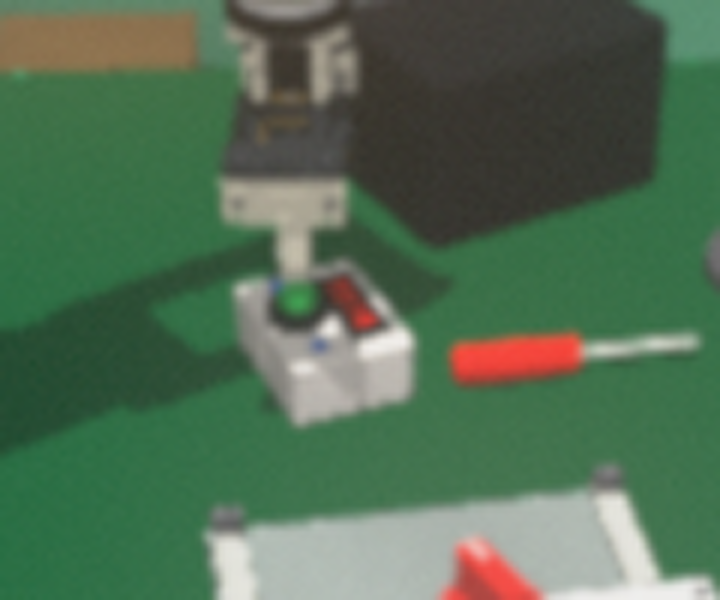

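Request:
play_rows(
  series=[
    [[1,-0.0015,0.0035,0,0],[1,-0.0015,0.0035,0,0],[1,-0.0015,0.0035,-0.008,0],[1,-0.0015,0.0035,-0.013,0],[1,-0.0015,0.0035,-0.013,0]],
  ],
)

```text
t: 35.35
tool_pos: [0.4671, 0.4005, 0.0828]
orientation: [3.139, -0.083, -0.003]
force: [-0.1, -0.3, -0.2]
opening: 0.0008
```

Request:
play_rows(
  series=[
    [[1,0,0,-0.002,0],[1,0,0,-0.004,0],[1,0,0,-0.004,0]],
  ],
)

```text
t: 35.65
tool_pos: [0.468, 0.4011, 0.0803]
orientation: [3.14, -0.084, -0.0]
force: [0.0, -0.3, 2.7]
opening: 0.0006
```

Request:
play_rows(
  series=[
    [[1,0,0,-0.002,0],[1,0,0,-0.004,0],[1,0,0,-0.006,0],[1,0,0,-0.007,0],[1,0,0,-0.007,0]],
  ],
)

```text
t: 36.15
tool_pos: [0.4683, 0.4013, 0.0752]
orientation: [-3.14, 0.083, -0.001]
force: [-6.4, -4.1, 14.3]
opening: 0.0003
```

The force rose to 14 N after about 6 mm of travel, so the button has bottomed. Lifting straight up and checking.

Request:
play_rows(
  series=[
    [[1,0,0,0,0],[1,0,0,0.03,0],[1,0,0,0.08,0],[1,0,0,0.13,0],[1,0,0,0.16,0],[1,-0.03,-0.03,0.16,0.15],[1,-0.06,-0.06,0.16,0.3],[1,-0.06,-0.1,0.16,0.45]],
  ],
)

```text
t: 36.95
tool_pos: [0.4055, 0.3013, 0.233]
orientation: [-3.076, -0.633, 0.001]
force: [0.4, -0.1, 0.6]
opening: 0.0003
```

Request:
play_rows(
  series=[
    [[1,0,-0.05,0,0],[1,0,-0.1,0.02,0],[1,0,-0.15,0.05,0],[1,0,-0.2,0.05,0],[1,0,-0.25,0.05,0],[1,0,-0.3,0.05,0],[1,0,-0.35,0.05,0],[1,0,-0.4,0.05,0]],
  ],
)

```text
t: 37.75
tool_pos: [0.4077, -0.0902, 0.2835]
orientation: [3.079, 0.619, 0.002]
force: [0.8, -0.8, -0.4]
opening: 0.0005
```

Run:
```python
from j import *; from m import sinks
pose()
for n in('top','side'):
    c=cam(n); W=world(c); print(n); jig(c,W); sinks(c,W,zmax=.06)
    save(n+'23.png',c['color']); save(n+'23c.png',c['color'][80:230,200:360] if n=='side' else c['color'][120:245,80:280],4.5 if n=='side' else 3.8)
```

```text
t 37.75 tcp mm [407.7 -90.2 283.5] jaw -67.26 open 0.5 F [ 0.8 -0.8 -0.4] T [ 0.02 -0.08 -0.02] q6 0.83
top
red px [348. 273.] 247 c 566.8 37.1 size 54.2 53.7 ang 18.0 z [ 96.3 102.6 131.1] med [565.1  35.3]
redtop px [348. 270.] 76 c 567.1 38.5 size 48.8 16.5 ang 120.7 z [125.7 129.1 132.6] med [568.5  35.2]
beam px [345. 238.] 553 c 639.6 48.6 size 105.0 55.8 ang 7.9 z [78.4 81.9 85.6] med [643.7  49.2]
beam px [350. 306.] 478 c 497.9 29.0 size 111.4 55.7 ang 7.1 z [78.5 82.1 86.2] med [504.9  33.3]
green px [173. 319.] 67 c 467.7 400.8 size 25.6 23.7 ang 178.9 z [56.5 65.5 70.3] med [467.3 400.4]
box px [175. 314.] 626 c 483.7 407.7 size 111.1 86.2 ang 110.9 z [39.7 44.9 50.6] med [477.6 397.8]
grey px [376. 244.] 370 c 629.3 -5.8 size 154.6 52.4 ang 8.3 z [ 4.1  9.3 26. ] med [662.4 -17.7]
grey px [293. 288.] 3717 c 550.1 148.8 size 267.9 192.6 ang 8.8 z [ 4.2  8.6 15.9] med [543.9 166.3]
px [641. 206.] n 123 c 731.8 -573.0 size 62.9 7.2 ang 58.4 z [19.9 37.3 57.9] hsv [  3. 189. 109.]
px [512. 232.] n 92 c 673.9 -302.8 size 38.4 30.8 ang 21.5 z [20.7 50.8 59. ] hsv [ 17. 114. 13
[... 1805 characters left out ...]
[280. 403.] n 301 c 328.4 -259.7 size 73.4 60.5 ang 81.7 z [19.1 29.6 35.8] hsv [108. 189. 169.]
px [484. 422.] n 210 c 677.4 -314.4 size 39.9 31.0 ang 166.5 z [21.  45.4 58.7] hsv [ 17.  103.  175.5]
px [426. 469.] n 335 c 573.1 -391.1 size 61.3 32.1 ang 22.3 z [19.  25.9 29.2] hsv [172. 100. 234.]
px [493. 477.] n 435 c 671.1 -418.6 size 54.6 53.5 ang 29.4 z [42.4 44.5 46.6] hsv [ 66.   8. 155.]
px [251. 491.] n 337 c 314.7 -413.4 size 113.6 39.5 ang 9.0 z [18.2 19.5 21.8] hsv [ 30.   9. 225.]
px [419. 552.] n 1201 c 549.4 -519.6 size 80.4 69.4 ang 4.7 z [31.9 35.  40.7] hsv [ 28. 201. 246.]
px [255. 556.] n 382 c 317.7 -515.7 size 60.0 31.1 ang 69.1 z [19.3 26.3 29.5] hsv [139. 133. 142.]
```

View pics/top23.png

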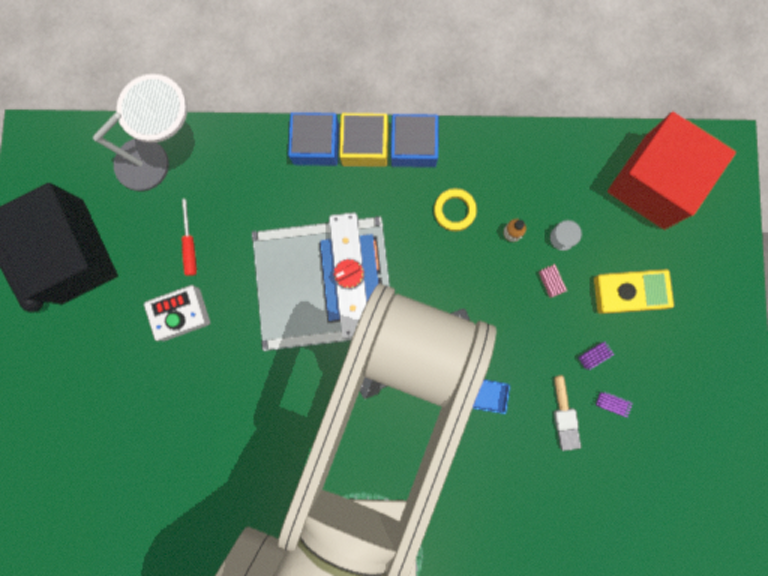

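View pics/side23c.png

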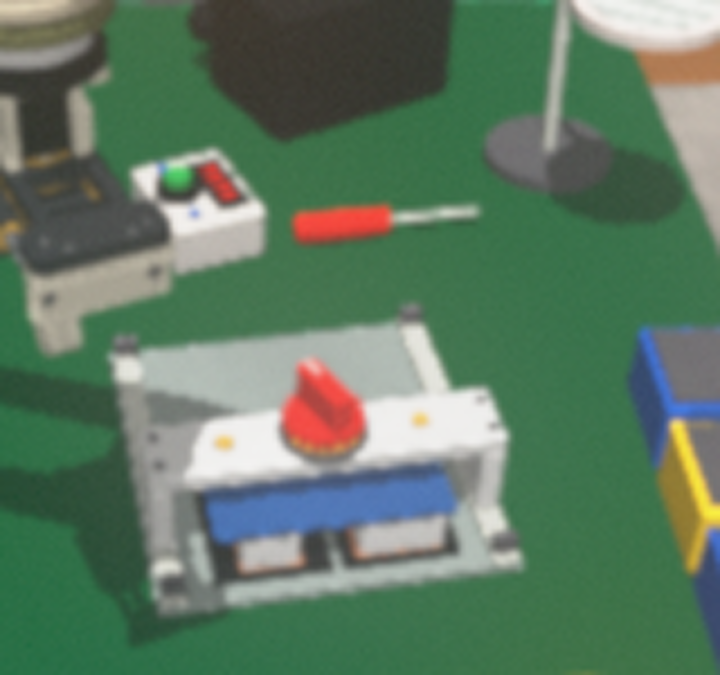

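View pics/side23.png

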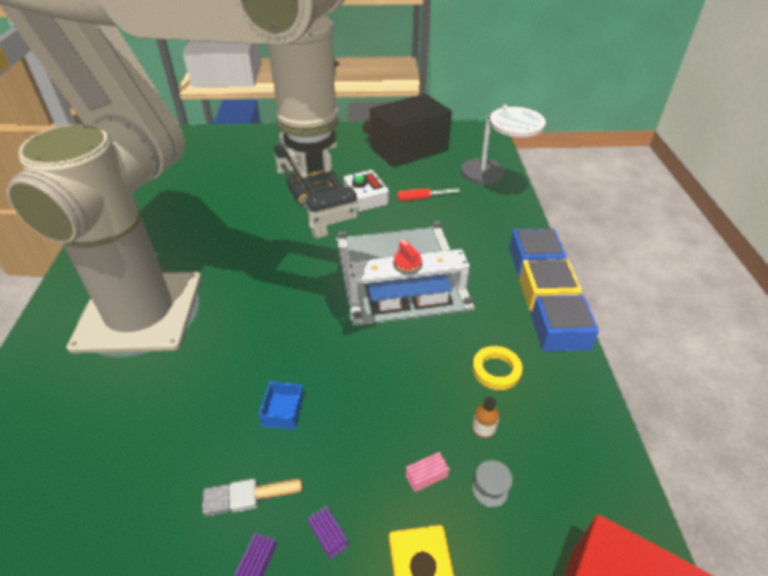

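All checks agree, so I'm handing in.

```bash
python3 -c "
from h import *
print(robot.close_job())"
```

```text
the job is handed in; nothing more can be done
None
```

The job is done and handed in at about 38 s. This run had four silver heat sinks, two long and two short. All four are in their channels, fins up and flat, with tops about 39 mm above the bench.

- **Bridge:** I drew it by its cap until the push rose to 29 N at its stop. Afterwards the beam sat centred over the trays, to about 1 mm.
- **Cap:** I turned it about 3.45 rad clockwise. The wrist torque rose from about 0.05 to 0.31–0.35 N m. The foot dropped about 10 mm and stayed put through the last 0.25 rad. From that I put the slip at about 0.7 rad, around two clicks and at most about 1.4 rad. This is inferred, because I had no direct reading of the screw, and it means the screw did not start at zero.
- **Button:** I pressed it once, about 6 mm and 14 N at the bottom. It sprang back.
- **Final check:** the last pictures show no silver sinks loose. The bystanders and the pink and purple look-alikes are where they were, and the robot is clear of everything.

Two readings didn't fit. The wrist showed a 23 N sideways force when I released the first short sink, though the sink stayed in place. The bridge also started about 10 mm short of its stated parked position.

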